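Lock the last quarter-turn screw of a junction box lid

TASK

One of the four slotted quarter-turn screws in the lid of the grey junction box is still open: its head stands up from the lid while the other three sit flush. Take the flat screwdriver from the tool stand, press that screw in against its spring and turn it clockwise until it stops, so that it stays down flush when you let go. Press only as firmly as the spring needs and do not force it on at the stop, or the plastic lock breaks; then stand the screwdriver back in the hole it came from and leave the other things on the bench where they are.

Things in the scene. Friction and masses are not known exactly. Their poses are not given: they have to be found in the camera images.
- jbox: grey plastic junction box, fixed. Origin on the bench under its centre, z up, x along the 150 mm side (116 mm across); two black cable glands at its +x end. Lid top at z = 64 mm; mid field of the lid, 88 x 108 mm, 1.6 mm higher. Screws in 20.5 mm round recesses at x = +-59, y = +-42 mm: the open one at (+59, +42), the other three locked and unmovable.
- screw_slot (a point): the open screw: centre of the top face of its steel head, 18 mm across. z up along the screw axis, x along its straight slot, which runs right across the head, 3.4 mm wide and 4 mm deep, mouth edges broken by 0.7 mm. Open, this point is 3 mm above the lid (67 mm above the bench); locked, it is flush with the lid. Open, its slot stands 1.12 to 1.2 rad anticlockwise of the x axis of the box.
- lock_screw: the open screw (origin as screw_slot). Spring force 5 N, plus 1.5 N per mm pressed; bottom stop at 6.2 mm (14.3 N). Unless pressed over 5 mm (12.5 N) a hidden pin blocks its turning somewhere past 0.1 rad. Its end stop, only to be felt, is at 0.6 to 1.55 rad of turn. Turning takes 0.03 N m; let go at the stop it springs up 3 mm and is locked. Over 20 N of push with 0.1 N m at the stop breaks it.
- driver_grip (a point): flat screwdriver, orange handle, about 80 g, standing blade down in the stand. Point on its axis where to grip, 30 mm below the handle's top end; the handle grips like a square bar, 24.5 mm (x) by 25 mm (y). z up the shaft, x along the blade's width. Handle 98 mm long with a flat lower shoulder, then a 6 mm shaft. The blade tip is 168 mm below this point.
- driver_tip (a point): middle of the screwdriver's blade tip, axes as driver_grip: z up the shaft, x along the blade's width. The blade is 11 mm wide and 2.4 mm thick (10.4 by 2 mm at the very end), straight for the last 10 mm.
- stand_hole (a point): mouth of the screwdriver's round hole, 15 mm, in the 4 mm top plate of the fixed dark steel tool stand (150 x 90 mm), 112 mm above the bench; z up, y along the stand. The shoulder (100 mm above the blade tip) rests on the plate here. It is the end hole at y = -45 mm of the stand; beside it an empty hole, then a marker 140 mm high at y = +45 mm.
- driver: the same screwdriver, as a body; its origin lies 13 mm off the axis, so use driver_grip and driver_tip for where it is.
- gauge_set: beech cradle with five step gauges, 45 x 110 x 38 mm, a bystander; origin under its centre.
- swab_jar: clear jar of swabs, 53 mm wide, 81 mm high, a bystander; origin under its centre.
Mind the look-alikes: they are no part of the job. There is more than one size of the driver; the job needs the larger.

How it is judged:
By the outcome, as a careful person would: the job done as asked, in the order asked, and still so for the second after the job is handed in, with the robot touching nothing.
It also fails if it takes over 72 s, if anything falls off the work surface, if the arm or the gripper's body presses on something with over 40 N, if the wrist force passes 120 N, or if a joint passes its speed limit or range.

ROBOT

A 6-joint arm with a two-finger parallel gripper is mounted at the origin on the work surface; the furniture and walls round the work are solid. World frame = base frame: x ahead of the robot, y to its left, z up, the work surface at z = 0. Lengths are in m, angles in rad, forces in N, time in s.
With the tool pointing down it reaches from about 0.35 to 0.975 m from the base axis. Payload 4.9 kg.
Tool frame: the origin (TCP) lies midway between the tips of the shut fingers; the grasp point (between the pads) lies 19 mm behind it (manip.grip_point_offset is the distance from the TCP to the grasp point, in m); z points along the fingers, y is the direction in which the jaws open and shut (so a half turn about z gives the same grasp; the last joint's range is limited). The gripper opens to 85 mm and grips with 20 to 120 N. Pads are 22 mm wide; open, the fingers measure 114 mm over their backs; the gripper's body (76 mm by 85 mm) begins 54 mm behind the grasp point. The pads swing forward as they close: fully open they stand 13 mm farther back than shut.
Start: joints at [1.086, 0.053, 1.613, -0, 1.476, -0.119], TCP at [0.224, 0.584, 0.231] pointing down, gripper open.
Joint ranges: [-3.01, 3.01], [-1.01, 2.22], [0.06, 2.58], [-1.02, 4.17], [0.09, 2.62], [-3.14, 3.14]. Speed limits (rad/s): [2.57, 2.57, 3.14, 3.14, 3.14, 3.14].

INTERFACE

Orientations are given as a unit quaternion [w, x, y, z].
In Python, from plant import manip gives the robot as it stands. The module is installed in compiled form; this text tells all that it offers.
- The arm moves only by the tool send_rows, never from a script. Its argument "steps" is a list of rows, each a list of 6 numbers: the shift along the tool's x, y, z in m, then the turn, a rotation vector about the tool's x, y, z in degrees. In form: [[dx, dy, dz, wx, wy, wz], ...]. A call has 1 to 8 rows; each row shifts and turns the commanded pose from where the row before left it, along the tool's axes as they then stand; what a row does not reach is not made up. A row lasts 1/8 s, in which the tool goes at most 62.5 mm and 10.7 degrees, less where a joint would pass 70% of its speed; a pose out of reach is approached as far as the arm can. A call is refused whole if a number of a shift passes 0.0625 or a number of a turn 10.7, either way. A call with a gripper value outside its range is refused whole. "grip" is the opening, from 0 (shut) to 1 (fully open), set as the call begins (left out, the last holds). The fingers move at their own pace and stop on an object; the grip force is fixed at half the most. Time passes only in rows, so rows that do not move let the fingers close. It gives the time, the measured TCP pose, the force and the opening at its end, in the units of the state.
- manip.state(): the state, without advancing time (a new reading comes with each control period).
- manip.grab_frame(name): name is "side" or "top"; returns the picture (400x640x3 uint8, blue, green, red); there is no depth.
- manip.get_calibration(name): a dict with "K" (3x3 intrinsics, pixels), "R" (3x3) and "t" (3): a world point X has camera coordinates R X + t. Camera axes: x right, y down, z forward; pixel columns grow to the right and rows downward; lengths in m; the calibration is good to about 2 mm. A picture is of the moment at which its call begins. get_calibration takes no time and is no camera call.
- manip.job_done(): hands the job in, once; it reports no verdict.
The state is a dict: "time": time; "joint_pos": joint angles; "joint_vel": joint speeds; "joint_efforts": joint torques, N m; "tool_pos": TCP position; "tool_rot": TCP orientation; "contact_force": force on the tool from outside, world axes, zero at the start; "ft_torque": the same for the moment, N m; "gripper_width": opening from 0.0 (shut) to 1.0 (fully open).
Only numpy, scipy, OpenCV 4.12 (cv2) and the standard library are available. Lean on these libraries where they do the work, as an engineer would, in place of code of your own. Each camera call takes 0.05 s, during which the arm holds its last target.

## Working session

There is one attempt and no reset: what is moved stays moved. The work goes in short steps, Python scripts to look and compute and a tool call to move; the robot and the scene stay as the last step left them, time stands still between calls to the robot, and variables do not carry over. Pictures are saved under pics/ and viewed, and the job is handed in when it is done.

Besides the shell and the picture viewer there is one more tool, called after ">>>" as a command line: name --pt "numbers of a row" for each row, then --argument value for the rest. send_rows: Moves the arm, as the interface text tells. Its arguments: {"type":"object","properties":{"steps":{"type":"array"},"grip":{"type":"number"}},"required":["steps"]}

```bash
mkdir -p pics
python3 - <<'E'
from plant import manip
import cv2,numpy as np
for n in("side","top"):
    cv2.imwrite(f"pics/{n}0.png",manip.grab_frame(n)); c=manip.get_calibration(n)
    print(n,np.round(c["K"],1).tolist(),np.round(c["R"],4).tolist(),np.round(c["t"],4).tolist(), (-np.array(c["R"]).T@c["t"]).round(3))
print(manip.state(),manip.grip_point_offset)
E
```

```text
side [[364.7, 0.0, 317.1], [0.0, 364.7, 200.6], [0.0, 0.0, 1.0]] [[-0.9975, -0.0696, 0.0079], [-0.0437, 0.5299, -0.8469], [0.0548, -0.8452, -0.5317]] [0.4858, 0.1433, 0.9952] [0.436 0.799 0.647]
top [[476.5, 0.0, 321.2], [0.0, 476.5, 203.6], [0.0, 0.0, 1.0]] [[0.0754, -0.9971, 0.006], [-0.974, -0.0749, -0.2137], [0.2135, 0.0103, -0.9769]] [-0.0429, 0.4948, 1.2684] [ 0.214 -0.019  1.345]
{'time': 0.1, 'joint_pos': array([ 1.08599812e+00,  5.33078198e-02,  1.61412858e+00,  2.71904574e-05,
        1.47602102e+00, -1.18991091e-01]), 'joint_vel': array([ 0.00073902, -0.00065459, -0.00195832, -0.00077848, -0.00088646,
       -0.00026546]), 'joint_efforts': array([ 6.41550760e-04, -3.94901454e+01, -3.71365607e+01, -1.40291763e-04,
        3.86935193e-03, -2.07029572e-06]), 'tool_pos': array([0.22329061, 0.5831562 , 0.23019224]), 'tool_rot': array([-2.90145779e-04,  1.81886658e-01,  9.83319060e-01, -8.86190944e-04]), 'contact_force': array([-0.62291316,  0.78394392, -0.60508329]), 'ft_torque': array([0.03705348, 0.03524628, 0.03290485]), 'gripper_width': 0.9975562568155155} 0.0187
```

View pics/side0.png

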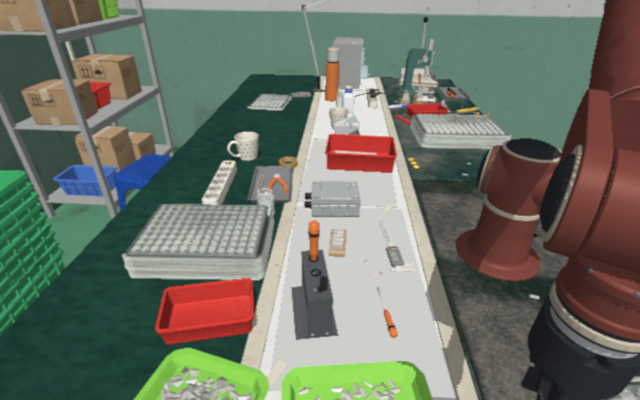

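View pics/top0.png

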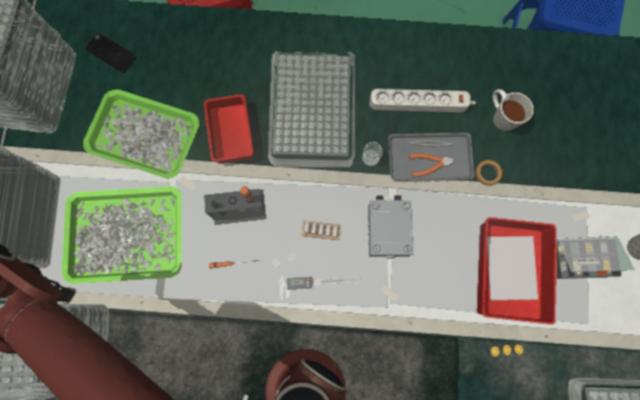

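Run:
```python
import cv2
s=cv2.imread("pics/side0.png");t=cv2.imread("pics/top0.png")
f=lambda im,x0,x1,y0,y1,k,n:cv2.imwrite(n,cv2.resize(im[y0:y1,x0:x1],None,fx=k,fy=k,interpolation=cv2.INTER_CUBIC))
f(t,195,275,175,235,9,"pics/t_st.png")
f(t,355,425,185,265,7,"pics/t_bx.png")
f(s,285,355,210,345,4.4,"pics/s_st.png")
f(s,295,370,170,225,10,"pics/s_bx.png")
```

```text
(no output)
```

View pics/t_st.png

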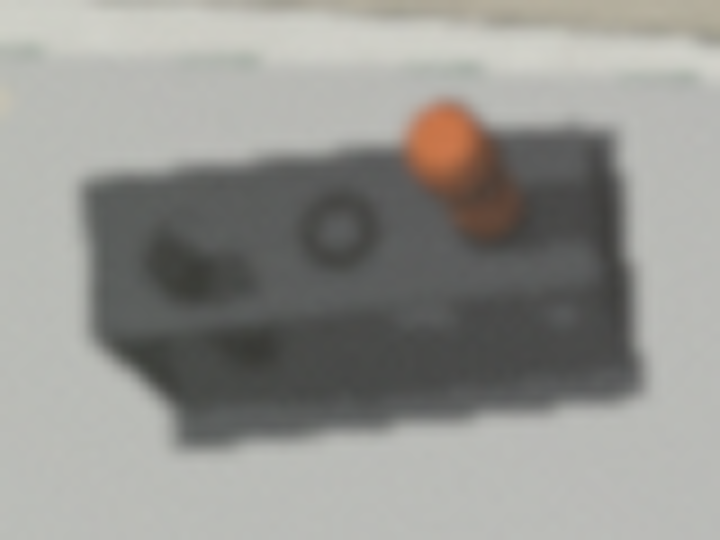

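View pics/t_bx.png

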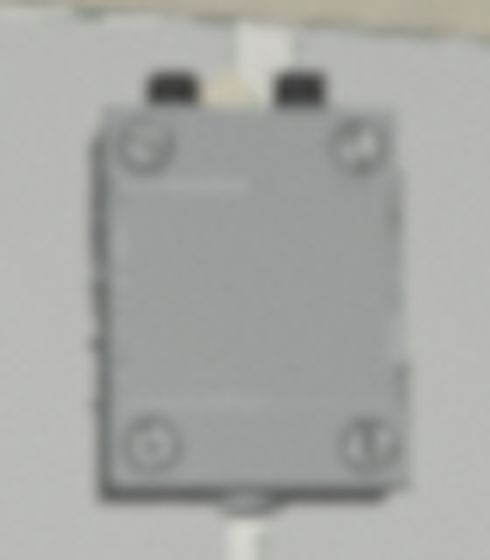

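View pics/s_st.png

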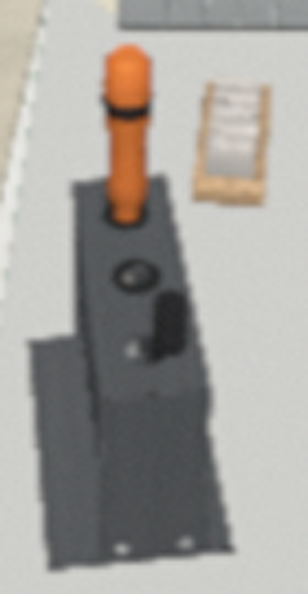

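View pics/s_bx.png

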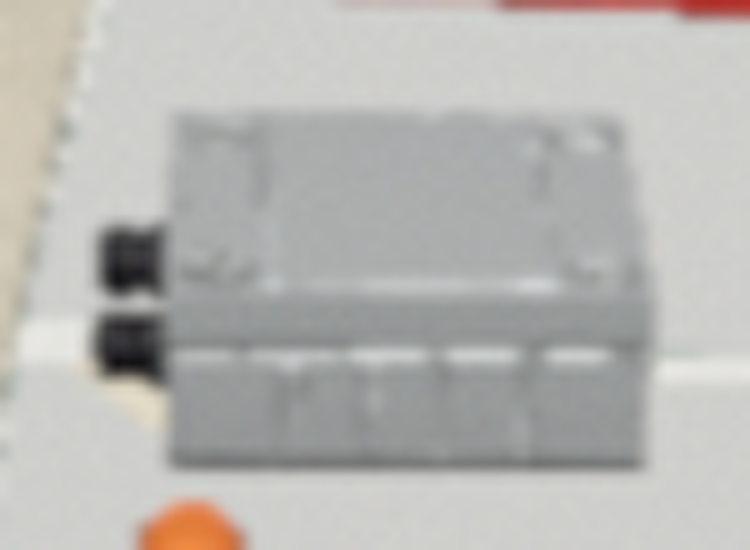

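```bash
cat > h.py <<'E'
import numpy as np,cv2
from scipy.optimize import least_squares
from scipy.spatial.transform import Rotation as Rn
from plant import manip
C={n:manip.get_calibration(n) for n in("side","top")}
def proj(n,X):
    c=C[n]; p=np.asarray(c["R"])@np.asarray(X,float)+c["t"]; p=np.asarray(c["K"])@p; return p[:2]/p[2]
def ray(n,uv,z):
    c=C[n];R=np.asarray(c["R"]);o=-R.T@c["t"];d=R.T@np.linalg.inv(c["K"])@[uv[0],uv[1],1];return o+d*(z-o[2])/d[2]
def tri(a,b):
    r=least_squares(lambda X:np.r_[proj("side",X)-a,proj("top",X)-b],[.45,.1,.1]);return r.x,r.fun
def px(u,v,k,x0,y0): return np.array([(u+.5)/k-.5+x0,(v+.5)/k-.5+y0])
def state():
    s=manip.state();R=Rn.from_quat(np.roll(s["tool_rot"],-1)).as_matrix();return s,R
def crop(n,c,half,k,name,uv=None):
    im=manip.grab_frame(n);x,y=[int(round(v)) for v in c];hx,hy=half
    x0,y0=max(0,x-hx),max(0,y-hy)
    cv2.imwrite(name,cv2.resize(im[y0:y+hy,x0:x+hx],None,fx=k,fy=k,interpolation=cv2.INTER_CUBIC));print(name,"x0,y0",x0,y0,"k",k)
E
python3 - <<'E'
from h import *
T=lambda u,v:px(u,v,9,195,175);S=lambda u,v:px(u,v,4.4,285,210)
print("hole2",ray("top",T(340,229),.112),ray("side",S(136,274),.112),tri(S(136,274),T(340,229)))
print("shoulder",ray("top",T(492,215),.112),ray("side",S(126,215),.112))
print("top",ray("top",T(443,146),.208),ray("side",S(128,50),.208))
TB=lambda u,v:px(u,v,7,355,185);SB=lambda u,v:px(u,v,10,295,170)
m=[("top",TB(145,147),(59,42,67)),("top",TB(357,147),(59,-42,64)),("top",TB(152,442),(-59,42,64)),("top",TB(368,443),(-59,-42,64)),
("side",SB(222,268),(59,42,66)),("side",SB(592,268),(-59,42,64)),("side",SB(222,133),(59,-42,64)),("side",SB(588,140),(-59,-42,64)),
("side",SB(172,465),(75,58,0)),("side",SB(645,465),(-75,58,0))]
def W(p,q): c,s=np.cos(p[2]),np.sin(p[2]);q=np.array(q)/1e3;return [p[0]+c*q[0]-s*q[1],p[1]+s*q[0]+c*q[1],q[2]]
for sel in(("top",),("side",),("top","side")):
    r=least_squares(lambda p:np.concatenate([proj(n,W(p,q))-uv for n,uv,q in m if n in sel]),[.45,-.15,0]);print(sel,r.x,r.fun.round(1),W(r.x,(59,42,67)))
# stand plate corners at z=.112
for c in[(90,190),(610,130),(600,280),(100,335)]:print(ray("top",T(*c),.112))
E
```

```text
hole2 [0.47558222 0.22986746 0.112     ] [0.47514752 0.23059307 0.112     ] (array([0.47537726, 0.22999092, 0.1114869 ]), array([-0.08925947, -0.02368423, -0.02114333,  0.11447924]))
shoulder [0.4832224 0.1857359 0.112    ] [0.48323504 0.18877981 0.112     ]
top [0.48047095 0.18520612 0.208     ] [0.48306124 0.18171988 0.208     ]
('top',) [ 0.44522276 -0.19980969  0.07618723] [-0.1 -0.4  0.  -0.2 -0.1  0.4  0.1  0.2] [np.float64(0.5008548366278448), np.float64(-0.15344082291364694), np.float64(0.067)]
('side',) [ 0.44395251 -0.19829843  0.06437075] [-0.3 -0.8  1.2  0.2 -0.1 -0.1 -0.5 -0.5 -0.6  0.2  0.2  0.7] [np.float64(0.5001286136749983), np.float64(-0.15259016715359724), np.float64(0.067)]
('top', 'side') [ 0.44461992 -0.19943545  0.07276487] [-0.1 -0.3 -0.   0.1 -0.3  0.5 -0.1  0.5 -0.4 -0.9  1.1 -0.1 -0.4 -0.2
 -0.8 -0.8 -0.6  0.1  0.1  0.4] [np.float64(0.5004103623696142), np.float64(-0.15325725510759125), np.float64(0.067)]
[0.48165504 0.30466194 0.112     ]
[0.5115875  0.15371069 0.112     ]
[0.4661642  0.15201889 0.112     ]
[0.43856191 0.29618705 0.112     ]
```

```bash
cat >> h.py <<'E'
def jawyaw(R): return np.arctan2(R[1,1],R[0,1])
def plan(pos,yaw,n,level=True):
    """print n rows from measured pose to TCP pos, jaw yaw, tool down"""
    s,R=state();p=s["tool_pos"].copy()
    c,sn=np.cos(yaw),np.sin(yaw)
    G=np.column_stack([[-sn,c,0],[c,sn,0],[0,0,-1]])  # x=y×z
    G=np.column_stack([np.cross(G[:,1],G[:,2]),G[:,1],G[:,2]])
    pos=np.asarray(pos);p0=p.copy();R0=R.copy();rv=Rn.from_matrix(R0.T@G).as_rotvec();out=[]
    for i in range(1,n+1):
        f=i/n;pt=p0+f*(pos-p0);Rt=R0@Rn.from_rotvec(f*rv).as_matrix()
        d=np.round(R.T@(pt-p),4);w=np.round(np.degrees(Rn.from_matrix(R.T@Rt).as_rotvec()),1)
        out.append([float(v) for v in np.r_[d,w]])
        p=p+R@d;R=R@Rn.from_rotvec(np.radians(w)).as_matrix()
    print(out,"end err mm",((p-pos)*1e3).round(2))
def show():
    s,R=state();print("t",round(s["time"],2),"p",s["tool_pos"].round(4),"yaw",round(jawyaw(R),4),"z",R[:,2].round(4),"F",s["contact_force"].round(2),"M",s["ft_torque"].round(3),"w",round(s["gripper_width"],4),"q6",round(s["joint_pos"][5],3))
E
python3 -c "
from h import *
show();plan([.483,.1855,.245],.19,8)"
```

```text
t 0.1 p [0.2233 0.5832 0.2302] yaw 1.205 z [-9.0e-04 -1.6e-03 -1.0e+00] F [-0.62  0.78 -0.61] M [0.037 0.035 0.033] w 0.9976 q6 -0.119
[[-0.0481, -0.0348, -0.0018, -0.0, 0.0, 7.3], [-0.0521, -0.0284, -0.0018, -0.0, 0.0, 7.2], [-0.0553, -0.0217, -0.0018, -0.0, 0.0, 7.3], [-0.0576, -0.0144, -0.0018, -0.0, 0.0, 7.3], [-0.0589, -0.0071, -0.0018, -0.1, 0.0, 7.2], [-0.0594, 0.0005, -0.0018, 0.0, 0.0, 7.3], [-0.0588, 0.0079, -0.0018, 0.0, 0.0, 7.3], [-0.0574, 0.0154, -0.0018, 0.0, 0.0, 7.3]] end err mm [-0.01 -0.01 -0.01]
```

>>> send_rows --pt "-0.048 -0.035 -0.004 0 0 7.3" --pt "-0.052 -0.028 -0.003 0 0 7.3" --pt "-0.055 -0.022 -0.002 0 0 7.3" --pt "-0.058 -0.014 -0.002 0 0 7.3" --pt "-0.059 -0.007 -0.002 0 0 7.3" --pt "-0.059 0 -0.001 0 0 7.3" --pt "-0.059 0.008 0 0 0 7.3" --pt "-0.057 0.015 0 0 0 7.3" --grip 1

```text
time: 1.1
tool_pos: [0.4823, 0.184, 0.245]
tool_rot: [-0.0, 0.64, 0.768, 0.0]
contact_force: [1.1, 0.6, -0.1]
gripper_width: 1.0
```

```bash
python3 -c "
from h import *
show();plan([.483,.1855,.245],.19,2)
cv2.imwrite('pics/top1.png',manip.grab_frame('top'));crop('side',(320,235),(60,60),6,'pics/s1.png')"
```

```text
t 1.1 p [0.4823 0.184  0.245 ] yaw 0.1815 z [-1.e-04  1.e-04 -1.e+00] F [ 1.11  0.56 -0.11] M [-0.018 -0.024 -0.007] w 0.9998 q6 0.039
[[0.0007, 0.0005, -0.0, -0.0, -0.0, -0.2], [0.0006, 0.0005, -0.0, -0.0, -0.0, -0.3]] end err mm [-0.   -0.04 -0.01]
pics/s1.png x0,y0 260 175 k 6
```

View pics/s1.png

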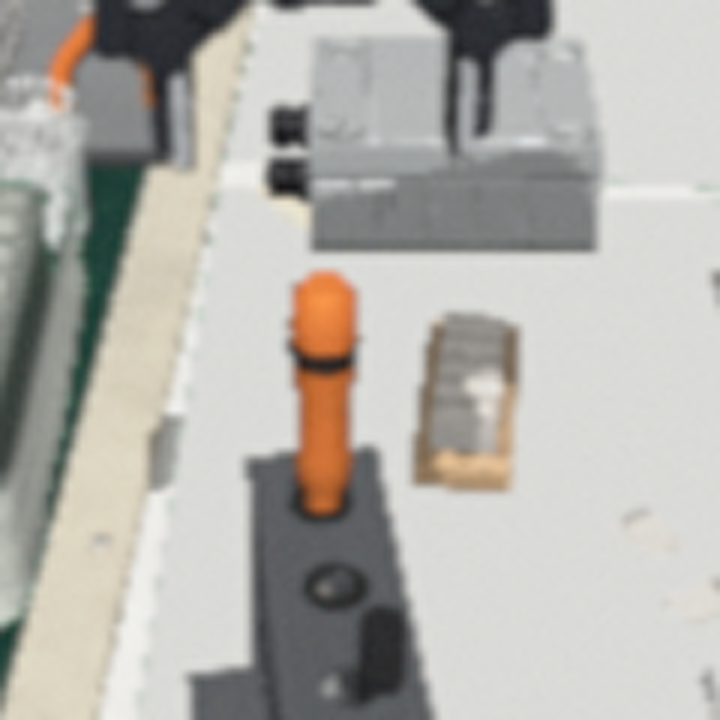

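View pics/top1.png

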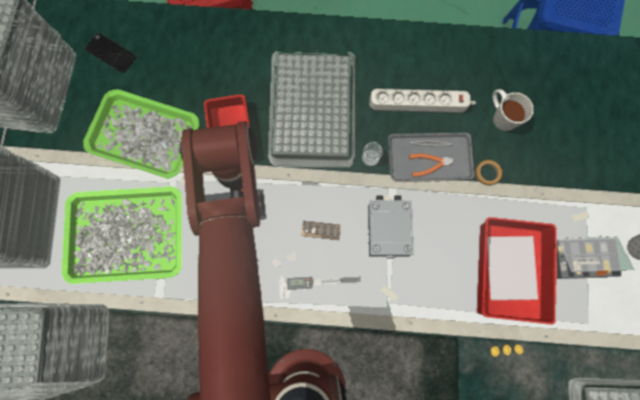

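>>> send_rows --pt "0.001 0.001 0.012 0 0 0" --pt "0 0 0.02 0 0 0" --pt "0 0 0.02 0 0 0" --pt "0 0 0.02 0 0 0" --pt "0 0 0.012 0 0 0" --pt "0 0 0 0 0 0"

```text
time: 1.95
tool_pos: [0.4817, 0.187, 0.1597]
tool_rot: [-0.001, 0.638, 0.77, -0.001]
contact_force: [0.5, -0.5, 0.6]
gripper_width: 0.999
```

```bash
python3 -c "
from h import *
show();crop('side',(316,230),(50,50),7,'pics/s2.png')"
```

```text
t 1.95 p [0.4817 0.187  0.1597] yaw 0.1861 z [-2.6e-03 -6.0e-04 -1.0e+00] F [ 0.5  -0.48  0.59] M [-0.017 -0.015  0.024] w 0.9989 q6 0.04
pics/s2.png x0,y0 266 180 k 7
```

View pics/s2.png

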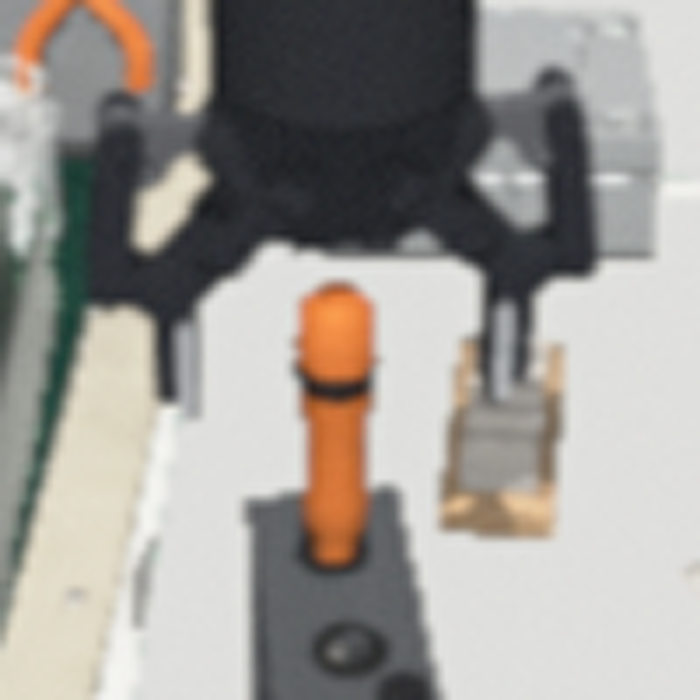

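>>> send_rows --pt "-0.001 0 0 0 0 0" --pt "0 0 0 0 0 0" --pt "0 0 0 0 0 0" --pt "0 0 0 0 0 0" --pt "0 0 0 0 0 0" --pt "0 0 0 0 0 0" --pt "0 0 0 0 0 0" --pt "0 0 0 0 0 0" --grip 0

```text
time: 3.0
tool_pos: [0.4831, 0.1861, 0.1619]
tool_rot: [0.0, 0.638, 0.77, 0.0]
contact_force: [0.5, 0.2, 3.8]
gripper_width: 0.282
```

```bash
python3 -c "
from h import *
show();crop('side',(316,230),(50,50),7,'pics/s3.png')"
```

```text
t 3.0 p [0.4831 0.1861 0.1619] yaw 0.1857 z [ 9.e-04  2.e-04 -1.e+00] F [0.54 0.21 3.83] M [-0.009 -0.007 -0.054] w 0.2817 q6 0.038
pics/s3.png x0,y0 266 180 k 7
```

View pics/s3.png

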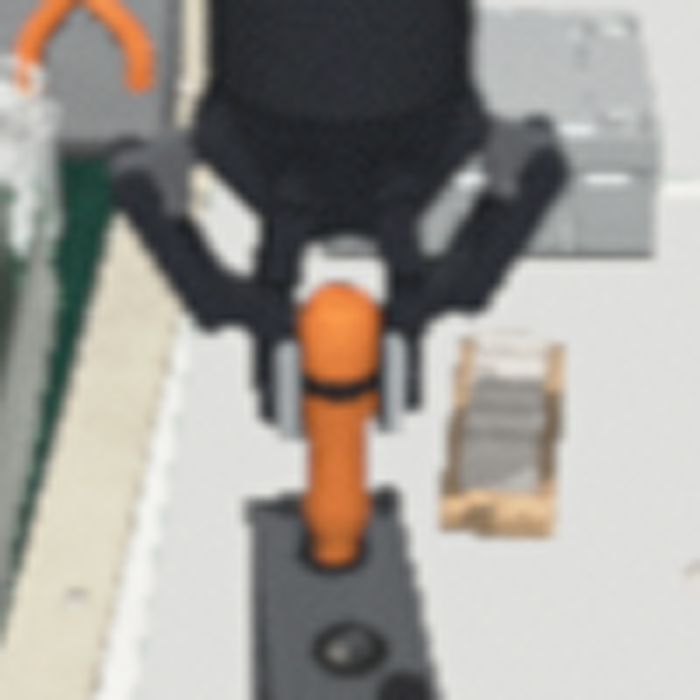

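>>> send_rows --pt "0 0 -0.005 0 0 0" --pt "0 0 -0.015 0 0 0" --pt "0 0 -0.025 0 0 0" --pt "0 0 -0.025 0 0 0" --pt "0 0 -0.025 0 0 0" --pt "0 0 -0.025 0 0 0" --pt "0 0 -0.02 0 0 0" --pt "0 0 0 0 0 0"

```text
time: 4.05
tool_pos: [0.4835, 0.1862, 0.3036]
tool_rot: [0.001, 0.638, 0.77, 0.002]
contact_force: [0.0, 0.3, -0.3]
gripper_width: 0.276
```

```bash
python3 -c "
from h import *
show();crop('side',(316,210),(45,60),6,'pics/s4.png')"
```

```text
t 4.05 p [0.4835 0.1862 0.3036] yaw 0.1858 z [ 3.7e-03  8.0e-04 -1.0e+00] F [ 0.01  0.3  -0.26] M [ 0.071 -0.041  0.023] w 0.2765 q6 0.038
pics/s4.png x0,y0 271 150 k 6
```

View pics/s4.png

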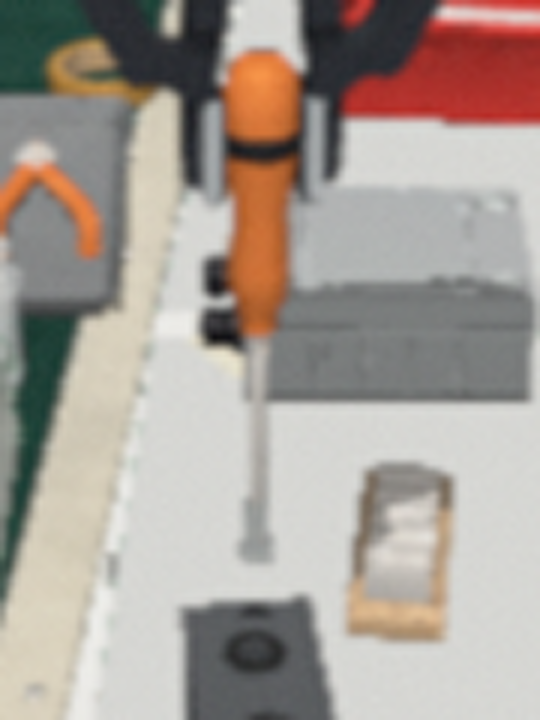

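```bash
python3 -c "
from h import *
s,R=state();t=s['tool_pos']
for dz in(.145,.150,.155):
  print(dz,proj('side',t+R[:,2]*dz), proj('side',t+[0,0,-dz]))
print(px(257,558,6,271,150),px(260,330,6,271,150),proj('side',t+R[:,2]*.05))
for z in(.148,.1525,.157):print(ray('side',px(257,558,6,271,150),z))
crop('top',(248,190),(40,40),8,'pics/t4.png')
"
```

```text
0.145 [313.48882405 241.66242496] [313.55801625 241.65611774]
0.15 [313.48039719 243.49414819] [313.55173276 243.4875967 ]
0.155 [313.47202729 245.31349008] [313.54549175 245.30669307]
[313.41666667 242.58333333] [313.91666667 204.58333333] [313.66058374 204.3275122 ]
[0.48378994 0.17816024 0.148     ]
[0.48336189 0.18376291 0.1525    ]
[0.48293384 0.18936558 0.157     ]
pics/t4.png x0,y0 208 150 k 8
```

View pics/t4.png

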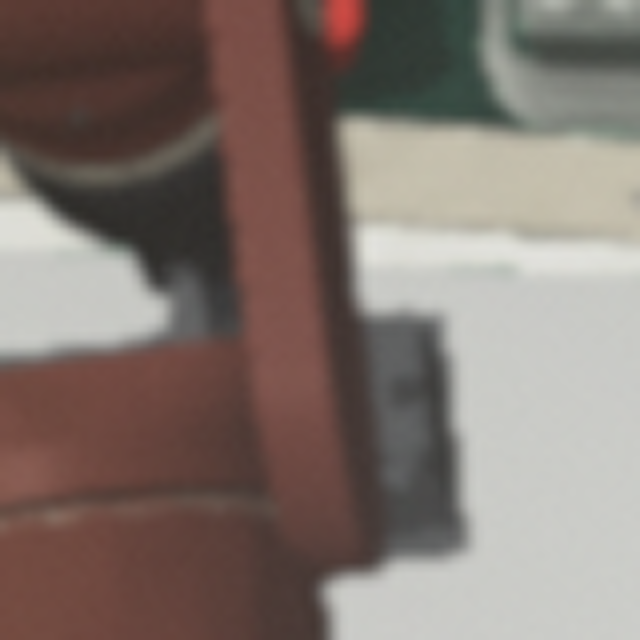

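```bash
python3 -c "
from h import *
plan([.5005,-.1533,.2650],1.235,8)"
```

```text
[[-0.0421, -0.0056, 0.0045, -0.0, -0.0, -7.5], [-0.041, -0.0111, 0.0044, -0.0, -0.0, -7.5], [-0.0392, -0.0163, 0.0045, -0.0, -0.0, -7.5], [-0.0367, -0.0213, 0.0045, -0.0, -0.0, -7.6], [-0.0337, -0.0259, 0.0044, -0.0, -0.0, -7.5], [-0.0299, -0.0301, 0.0045, -0.0, -0.0, -7.5], [-0.0257, -0.0338, 0.0045, -0.0, -0.0, -7.5], [-0.0211, -0.0369, 0.0044, -0.0, -0.0, -7.5]] end err mm [-0.03 -0.03  0.02]
```

>>> send_rows --pt "-0.042 -0.006 0 0 0 -7.5" --pt "-0.041 -0.011 0.004 0 0 -7.5" --pt "-0.039 -0.016 0.005 0 0 -7.5" --pt "-0.037 -0.021 0.005 0 0 -7.5" --pt "-0.034 -0.026 0.005 0 0 -7.5" --pt "-0.03 -0.03 0.005 0 0 -7.5" --pt "-0.026 -0.034 0.006 0 0 -7.5" --pt "-0.021 -0.037 0.006 0 0 -7.5"

```text
time: 5.15
tool_pos: [0.5002, -0.1547, 0.2632]
tool_rot: [-0.001, 0.166, 0.986, 0.0]
contact_force: [0.3, -0.2, -0.9]
gripper_width: 0.28
```

>>> send_rows --pt "0 0 0 0 0 0" --pt "0 0 0 0 0 0"

```text
time: 5.4
tool_pos: [0.5005, -0.1532, 0.264]
tool_rot: [-0.001, 0.169, 0.986, 0.001]
contact_force: [0.9, -0.4, -0.7]
gripper_width: 0.275
```

```bash
python3 -c "
from h import *
show();s,R=state()
print(proj('side',s['tool_pos']+R[:,2]*.149),proj('side',[.5005,-.1533,.067]));plan([.5005,-.1533,.2450],1.235,1)
crop('side',(320,180),(40,40),9,'pics/s5.png');crop('top',(376,206),(35,35),9,'pics/t5.png')"
```

```text
t 5.4 p [ 0.5005 -0.1532  0.264 ] yaw 1.2319 z [-0.0021  0.0014 -1.    ] F [ 0.93 -0.4  -0.69] M [-0.049 -0.003  0.035] w 0.2755 q6 -1.671
[316.58026273 181.52649555] [316.3729088  195.18524019]
[[-0.0001, -0.0001, 0.019, 0.0, -0.1, -0.2]] end err mm [0.01 0.03 0.01]
pics/s5.png x0,y0 280 140 k 9
pics/t5.png x0,y0 341 171 k 9
```

View pics/s5.png

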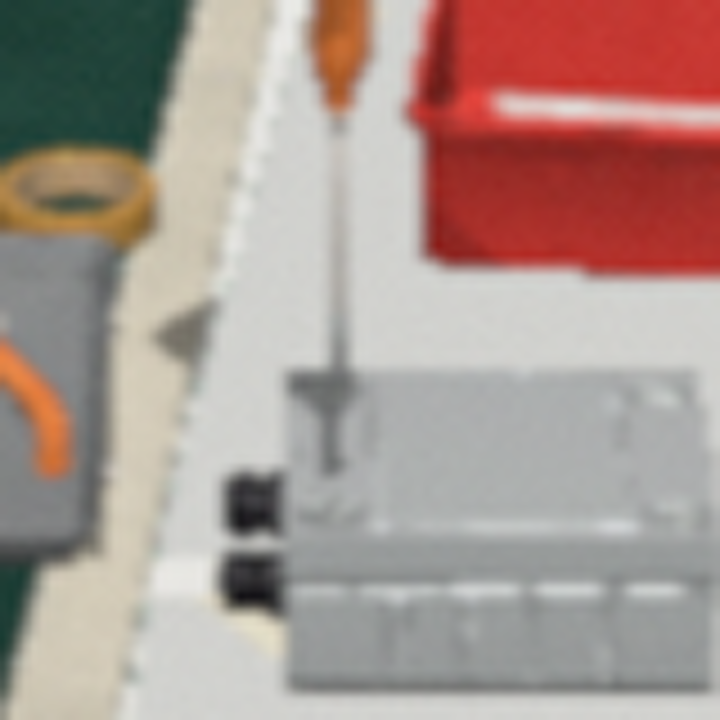

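View pics/t5.png

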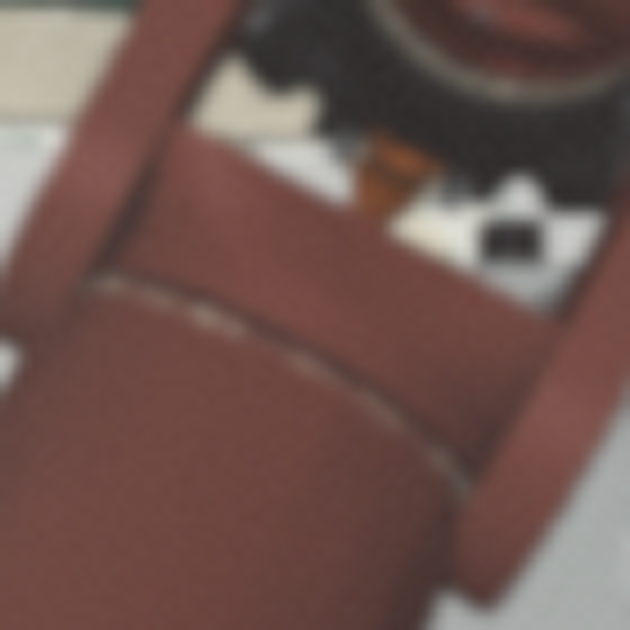

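```bash
python3 -c "
from h import *
show();s,R=state()
for d in(.0,.049,.1,.139,.149):print(d,(proj('side',s['tool_pos']+R[:,2]*d)-[280,140]+.5)*9-.5)
f=manip.grab_frame('side')
cv2.imwrite('pics/s6.png',cv2.resize(f[165:215,295:345],None,fx=14,fy=14,interpolation=cv2.INTER_CUBIC))
print(f[150:200,312:324].sum(2))"
```

```text
t 5.5 p [ 0.5009 -0.1527  0.2649] yaw 1.2336 z [-6.e-04  6.e-04 -1.e+00] F [ 0.73  0.77 -0.04] M [ 0.007 -0.048 -0.008] w 0.2797 q6 -1.672
0.0 [334.29249133 -47.65448319]
0.049 [333.251975    98.76063285]
0.1 [332.22305026 243.54465155]
0.139 [331.47090018 349.38262671]
0.149 [331.28264594 375.87261521]
[[617 627 614 522 363 298 338 479 600 628 627 623]
 [618 624 613 546 425 365 406 515 610 627 621 614]
 [621 625 623 596 536 474 514 587 618 625 625 612]
 [621 626 624 618 571 519 552 608 627 623 626 616]
 [620 625 628 620 597 564 574 614 622 621 623 623]
 [624 625 625 620 614 594 606 618 621 626 622 625]
 [620 620 624 619 613 602 609 620 624 624 624 620]
 [620 629 622 622 605 595 603 621 622 621 624 628]
 [625 627 625 622 601 590 598 619 625 623 619 624]
 [624 622 622 619 602 579 595 621 622 620 622 622]
 [623 619 622 624 595 567 586 616 623 631 627 625]
 [624 621 623 618 587 562 586 614 627 621 619 625]
 [620 622 622 623 586 559 584 618 621 626 622 625]
 [622 625 623 620 592 564 581 615 621 622 623 624]
 [625 627 623 620 587 556 576 616 623 629 626 625]
 [624 625 623 618 587 545 571 
[... 1055 characters left out ...]
427 352 418 504 521 494 484 513 522]
 [536 525 518 446 361 414 506 517 493 484 511 520]
 [532 525 512 448 362 420 505 520 495 486 513 525]
 [527 512 511 449 364 416 500 517 496 495 525 527]
 [513 496 503 445 363 419 504 523 500 502 531 526]
 [524 510 512 450 362 415 502 521 516 522 534 528]
 [510 525 515 463 397 439 513 520 526 542 540 530]
 [499 523 513 494 486 502 521 525 523 535 541 528]
 [505 524 511 510 512 506 520 521 521 536 545 524]
 [497 523 529 522 493 483 520 525 520 532 536 527]
 [476 481 487 487 459 489 513 496 487 521 537 526]
 [469 445 427 429 449 485 463 456 476 532 553 534]
 [486 480 469 454 455 472 466 475 504 564 580 552]
 [479 493 487 480 474 479 479 486 495 516 519 505]]
```

View pics/s6.png

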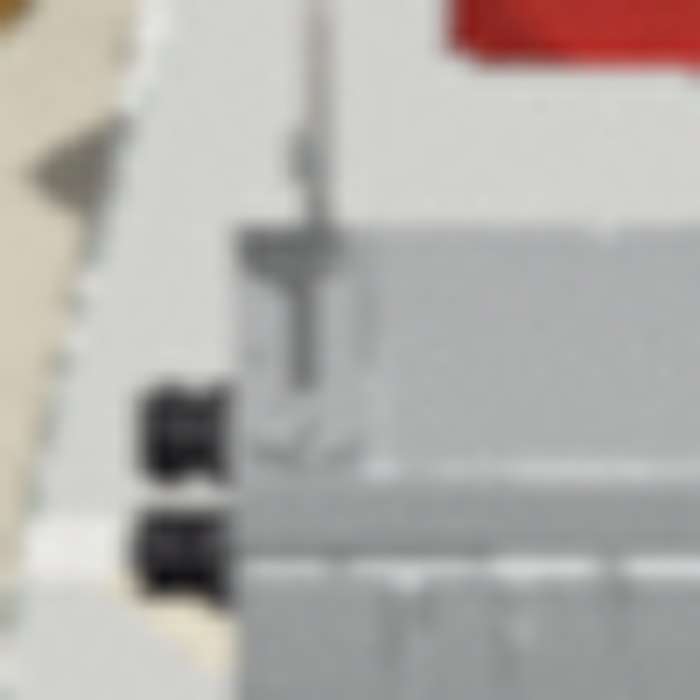

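>>> send_rows --pt "0 0 0.012 0 0 0" --pt "0 0 0.012 0 0 0" --pt "0 0 0.01 0 0 0" --pt "0 0 0 0 0 0" --pt "0 0 0 0 0 0"

```text
time: 6.18
tool_pos: [0.5011, -0.1537, 0.2315]
tool_rot: [0.0, 0.168, 0.986, -0.0]
contact_force: [-0.2, -0.3, -0.6]
gripper_width: 0.273
```

```bash
python3 -c "
from h import *
show();s,R=state()
for d in(.049,.1,.139,.149,.153):print(d,proj('side',s['tool_pos']+R[:,2]*d).round(2))
f=manip.grab_frame('side')
cv2.imwrite('pics/s7.png',cv2.resize(f[165:215,295:345],None,fx=14,fy=14,interpolation=cv2.INTER_CUBIC))
print(f[170:202,306:328].sum(2))"
```

```text
t 6.17 p [ 0.5011 -0.1537  0.2315] yaw 1.2329 z [ 2.e-04 -1.e-04 -1.e+00] F [-0.17 -0.3  -0.64] M [ 0.003 -0.033 -0.034] w 0.2735 q6 -1.673
0.049 [316.43 161.  ]
0.1 [316.31 176.54]
0.139 [316.22 187.91]
0.149 [316.2  190.75]
0.153 [316.19 191.89]
[[632 626 624 625 627 623 623 625 627 615 601 541 545 610 625 627 619 625
  626 628 627 626]
 [617 622 624 624 627 627 624 626 627 623 592 536 545 607 627 626 627 626
  627 624 621 628]
 [613 625 622 628 620 621 626 624 624 622 588 535 547 611 625 622 629 620
  621 623 622 627]
 [622 624 625 625 630 627 623 628 630 622 590 532 543 609 629 625 625 624
  626 626 620 623]
 [626 627 621 625 623 624 625 627 625 619 592 523 540 607 627 625 627 627
  629 626 623 624]
 [621 625 624 628 623 627 625 630 624 618 584 521 538 609 626 622 627 630
  622 626 627 625]
 [627 623 626 623 626 623 627 628 624 623 578 510 533 604 629 626 627 626
  624 623 631 627]
 [625 624 621 625 618 625 623 624 629 623 577 509 531 602 625 623 625 630
  625 627 622 625]
 [625 626 625 625 629 631 624 624 628 620 579 505 529 608 629 626 622 627
  626 626 624 624]
 [627 625 624 6
[... 1424 characters left out ...]
4 403 488 526 528 538 541 532
  526 528 524 523]
 [167 179 194 188 233 390 506 522 522 457 385 437 523 529 520 533 540 525
  522 528 524 526]
 [128 148 149 155 228 381 482 481 482 468 435 483 515 493 487 527 537 528
  521 523 524 528]
 [ 95 100 108 114 208 375 470 452 428 428 451 484 467 455 480 535 555 532
  528 529 534 536]
 [137 124 200 225 221 376 481 487 472 462 458 474 467 476 511 563 586 544
  528 536 544 555]
 [355 345 428 453 379 407 478 490 489 484 477 480 482 491 501 518 524 508
  498 501 510 504]
 [521 517 551 554 512 494 478 472 469 467 469 468 468 473 471 469 469 469
  472 469 473 470]
 [341 339 349 358 365 409 452 462 459 460 463 466 461 462 462 460 464 461
  461 461 464 460]]
```

View pics/s7.png

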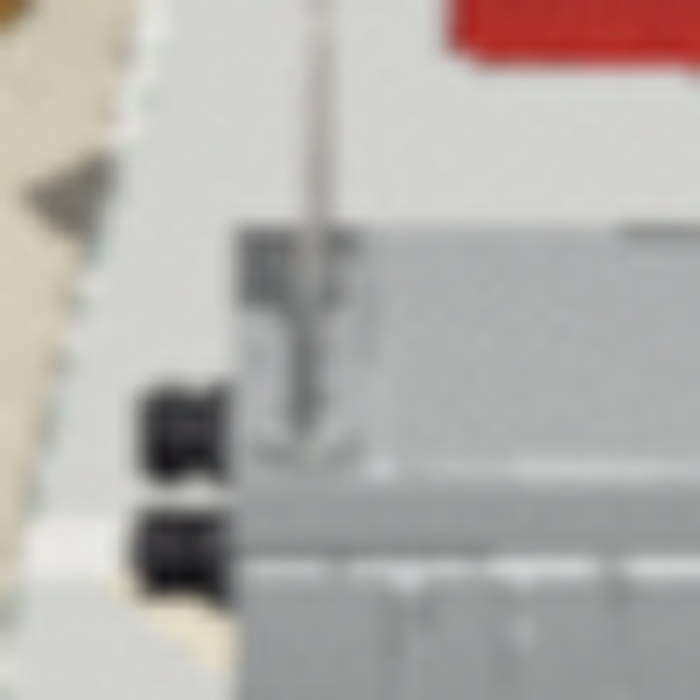

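>>> send_rows --pt "-0.0023 0 0.002 0 0 0" --pt "0 0 0.004 0 0 0" --pt "0 0 0.003 0 0 0" --pt "0 0 0.001 0 0 0" --pt "0 0 0 0 0 0"

```text
time: 6.85
tool_pos: [0.5031, -0.1544, 0.2211]
tool_rot: [-0.0, 0.168, 0.986, 0.0]
contact_force: [-0.1, 0.1, 0.5]
gripper_width: 0.278
```

```bash
python3 -c "
from h import *
show();s,R=state()
f=manip.grab_frame('side')
cv2.imwrite('pics/s8.png',cv2.resize(f[165:215,295:345],None,fx=14,fy=14,interpolation=cv2.INTER_CUBIC))
d=625-f[168:179,313:323].sum(2).astype(float);print((d.clip(8)-8).dot(np.arange(313,323))/(d.clip(8)-8).sum(1))
print(proj('side',s['tool_pos']+R[:,2]*.11).round(2))"
```

```text
t 6.85 p [ 0.5031 -0.1544  0.2211] yaw 1.2329 z [-2.e-04  1.e-04 -1.e+00] F [-0.13  0.15  0.53] M [-0.04  -0.011 -0.012] w 0.278 q6 -1.672
[316.07894737 316.19402985 316.15942029 316.16853933 316.15929204
 316.16911765 316.14383562 316.1503268  316.15753425 316.12962963
 316.15294118]
[315.64 182.39]
```

View pics/s8.png

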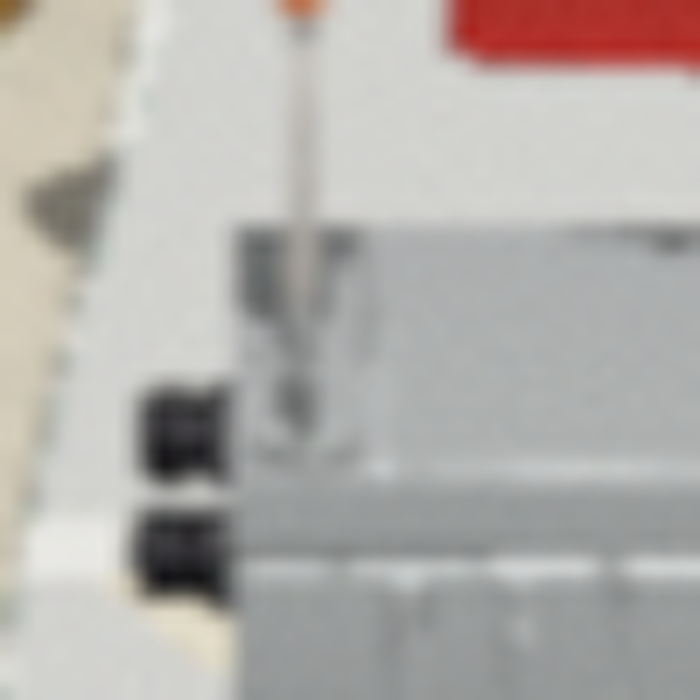

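```bash
python3 -c "
from h import *
f=cv2.imread('pics/side0.png')
cv2.imwrite('pics/s0z.png',cv2.resize(f[186:206,304:332],None,fx=26,fy=26,interpolation=cv2.INTER_CUBIC))
print(f[188:201,308:326].sum(2))
for p in ((.50085,-.15344,.067),(.5001,-.1526,.067),(.5004,-.1533,.067)):print(proj('side',p))
g=cv2.imread('pics/top0.png')
cv2.imwrite('pics/t0z.png',cv2.resize(g[192:220,362:392],None,fx=20,fy=20,interpolation=cv2.INTER_CUBIC))
"
```

```text
[[616 615 609 579 524 513 517 516 519 513 516 511 488 477 511 515 519 520]
 [617 615 616 576 524 505 510 516 517 515 518 508 487 484 521 524 519 513]
 [618 622 614 576 508 490 508 520 510 515 518 514 492 499 523 520 518 521]
 [603 610 592 551 512 505 515 517 520 514 518 519 515 525 524 521 516 517]
 [498 506 448 449 502 514 517 517 516 513 517 511 519 532 537 522 517 520]
 [283 289 279 385 493 513 512 512 514 516 518 519 516 535 537 519 518 516]
 [173 168 230 381 498 520 505 503 507 506 515 519 521 525 535 523 516 516]
 [188 187 231 384 494 515 523 518 484 476 517 515 516 532 535 524 514 520]
 [151 156 222 381 475 475 480 480 460 486 505 488 484 518 530 518 517 523]
 [101 112 200 374 465 438 425 424 443 477 461 443 474 525 548 528 516 521]
 [195 214 220 368 476 483 462 455 448 461 461 472 501 552 575 541 518 529]
 [427 450 368 401 479 486 481 477 473 475 474 488 493 503 516 499 489 492]
 [534 548 506 488 471 465 464 461 461 463 465 458 467 466 463 462 463 466]]
[316.26214807 195.15668118]
[316.48698954 195.30922032]
[316.40549072 195.18664025]
```

View pics/s0z.png

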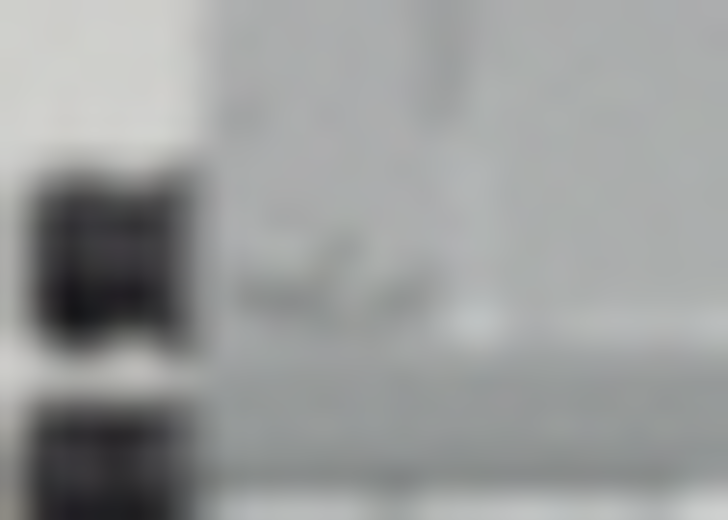

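View pics/t0z.png

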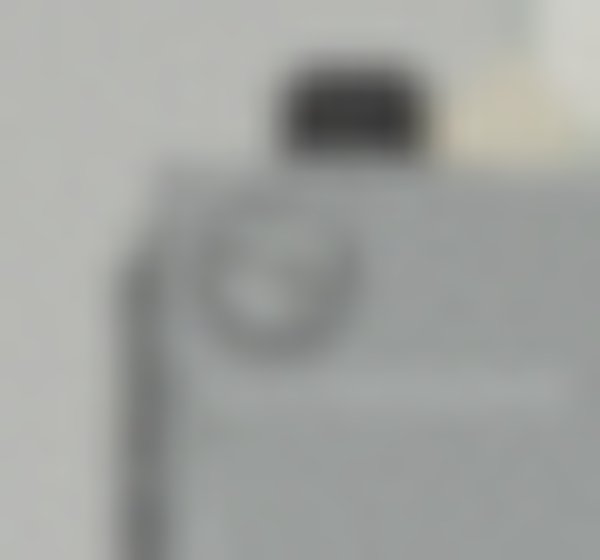

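>>> send_rows --pt "0.0006 0 0 0 0 0" --pt "0 0 0.001 0 0 0" --pt "0 0 0.001 0 0 0" --pt "0 0 0 0 0 0"

```text
time: 7.4
tool_pos: [0.5025, -0.1542, 0.2191]
tool_rot: [-0.0, 0.168, 0.986, 0.0]
contact_force: [0.4, -0.7, -0.7]
gripper_width: 0.279
```

```bash
python3 -c "
from h import *
show();s,R=state()
f=manip.grab_frame('side').astype(float)
d=625-f[166:179,313:323].sum(2);print(((d.clip(8)-8).dot(np.arange(313,323))/(d.clip(8)-8).sum(1)).mean())
print(proj('side',s['tool_pos']+R[:,2]*.11).round(2))"
```

```text
t 7.4 p [ 0.5025 -0.1542  0.2191] yaw 1.2329 z [-2.e-04  1.e-04 -1.e+00] F [ 0.4  -0.66 -0.73] M [ 0.004 -0.     0.008] w 0.279 q6 -1.672
315.9780877076606
[315.82 183.01]
```

>>> send_rows --pt "0 0 0.001 0 0 0" --pt "0 0 0.001 0 0 0" --pt "0 0 0 0 0 0"

```text
time: 7.82
tool_pos: [0.5026, -0.1542, 0.2172]
tool_rot: [-0.0, 0.168, 0.986, 0.0]
contact_force: [-0.8, -0.8, 0.0]
gripper_width: 0.28
```

>>> send_rows --pt "0 0 0.001 0 0 0" --pt "0 0 0 0 0 0"

```text
time: 8.07
tool_pos: [0.5026, -0.1542, 0.2162]
tool_rot: [-0.0, 0.168, 0.986, 0.0]
contact_force: [-0.8, 0.5, -0.3]
gripper_width: 0.282
```

>>> send_rows --pt "0 0 0.001 0 0 0" --pt "0 0 0 0 0 0"

```text
time: 8.32
tool_pos: [0.5025, -0.1541, 0.2152]
tool_rot: [-0.0, 0.168, 0.986, 0.0]
contact_force: [-0.0, -0.6, -0.6]
gripper_width: 0.279
```

>>> send_rows --pt "0 0 0.001 0 0 0" --pt "0 0 0 0 0 0"

```text
time: 8.57
tool_pos: [0.5025, -0.1542, 0.2141]
tool_rot: [-0.0, 0.168, 0.986, 0.0]
contact_force: [-0.6, 0.3, -0.7]
gripper_width: 0.277
```

>>> send_rows --pt "0 0 0.001 0 0 0" --pt "0 0 0 0 0 0"

```text
time: 8.82
tool_pos: [0.5025, -0.1542, 0.2132]
tool_rot: [-0.0, 0.168, 0.986, 0.0]
contact_force: [-0.8, 0.4, -1.4]
gripper_width: 0.282
```

>>> send_rows --pt "0 0 0.001 0 0 0" --pt "0 0 0 0 0 0"

```text
time: 9.07
tool_pos: [0.5027, -0.1543, 0.2129]
tool_rot: [0.0, 0.168, 0.986, -0.0]
contact_force: [-1.4, 0.7, 2.5]
gripper_width: 0.28
```

>>> send_rows --pt "0 0 0.0005 0 0 0" --pt "0 0 0 0 0 0"

```text
time: 9.32
tool_pos: [0.5028, -0.1543, 0.2124]
tool_rot: [0.0, 0.168, 0.986, -0.0]
contact_force: [-1.8, 0.5, 4.7]
gripper_width: 0.278
```

```bash
python3 -c "
from h import *
show()
f=manip.grab_frame('side')
cv2.imwrite('pics/s9.png',cv2.resize(f[180:206,304:332],None,fx=26,fy=26,interpolation=cv2.INTER_CUBIC))
show()"
```

```text
t 9.32 p [ 0.5028 -0.1543  0.2124] yaw 1.2329 z [ 6.e-04 -3.e-04 -1.e+00] F [-1.81  0.46  4.74] M [0.184 0.487 0.021] w 0.278 q6 -1.672
t 9.38 p [ 0.5028 -0.1543  0.2123] yaw 1.233 z [ 5.e-04 -3.e-04 -1.e+00] F [-1.17  0.61  4.47] M [0.209 0.508 0.007] w 0.2825 q6 -1.672
```

View pics/s9.png

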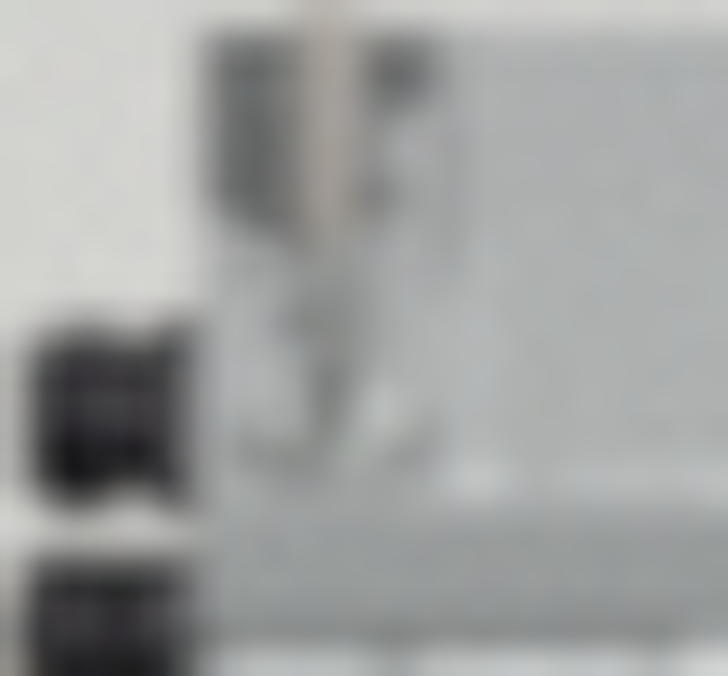

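>>> send_rows --pt "0.0005 0 0 0 0 0" --pt "0 0 0 0 0 0"

```text
time: 9.62
tool_pos: [0.5024, -0.1541, 0.2122]
tool_rot: [0.001, 0.168, 0.986, -0.0]
contact_force: [-0.8, 1.2, 4.9]
gripper_width: 0.281
```

>>> send_rows --pt "0.0005 0 0 0 0 0" --pt "0 0 0 0 0 0"

```text
time: 9.88
tool_pos: [0.5021, -0.1541, 0.2122]
tool_rot: [0.001, 0.168, 0.986, -0.0]
contact_force: [0.5, -0.4, 5.0]
gripper_width: 0.276
```

>>> send_rows --pt "0.0005 0 0 0 0 0" --pt "0 0 0 0 0 0"

```text
time: 10.12
tool_pos: [0.5017, -0.1539, 0.2122]
tool_rot: [0.001, 0.168, 0.986, -0.0]
contact_force: [0.7, -0.6, 5.1]
gripper_width: 0.277
```

>>> send_rows --pt "0.0005 0 0 0 0 0" --pt "0 0 0 0 0 0"

```text
time: 10.38
tool_pos: [0.5011, -0.1537, 0.2121]
tool_rot: [0.001, 0.168, 0.986, -0.0]
contact_force: [2.0, 0.4, 4.6]
gripper_width: 0.28
```

>>> send_rows --pt "0.0005 0 0 0 0 0" --pt "0 0 0 0 0 0"

```text
time: 10.62
tool_pos: [0.5005, -0.1535, 0.212]
tool_rot: [0.0, 0.168, 0.986, -0.0]
contact_force: [1.8, -1.0, 5.1]
gripper_width: 0.278
```

```bash
python3 -c "
from h import *
show()"
```

```text
t 10.62 p [ 0.5005 -0.1535  0.212 ] yaw 1.2329 z [ 9.e-04 -5.e-04 -1.e+00] F [ 1.8  -1.02  5.06] M [-0.266 -0.792  0.038] w 0.2782 q6 -1.673
```

>>> send_rows --pt "0.0005 0 0 0 0 0" --pt "0 0 0 0 0 0"

```text
time: 10.88
tool_pos: [0.5002, -0.1534, 0.212]
tool_rot: [0.001, 0.168, 0.986, -0.0]
contact_force: [2.9, -0.8, 4.5]
gripper_width: 0.281
```

>>> send_rows --pt "0.0005 0 0 0 0 0" --pt "0 0 0 0 0 0"

```text
time: 11.12
tool_pos: [0.4995, -0.1531, 0.212]
tool_rot: [0.0, 0.168, 0.986, -0.0]
contact_force: [2.2, -0.7, 4.1]
gripper_width: 0.279
```

```bash
python3 -c "
from h import *
show()
f=manip.grab_frame('side')
cv2.imwrite('pics/s10.png',cv2.resize(f[145:206,304:332],None,fx=12,fy=12,interpolation=cv2.INTER_CUBIC))
s,R=state()
for d in(.02,.05,.1,.146,.15):print(d,(proj('side',s['tool_pos']+R[:,2]*d)-[304,145]+.5)*12-.5)
"
```

```text
t 11.12 p [ 0.4995 -0.1531  0.212 ] yaw 1.2329 z [ 7.e-04 -3.e-04 -1.e+00] F [ 2.2  -0.68  4.14] M [-0.34  -1.102 -0.03 ] w 0.2785 q6 -1.673
0.02 [161.67297033 162.99980402]
0.05 [160.64783546 274.93936403]
0.1 [159.00582156 454.23900355]
0.146 [157.56422579 611.65399315]
0.15 [157.44184858 625.0169683 ]
```

View pics/s10.png

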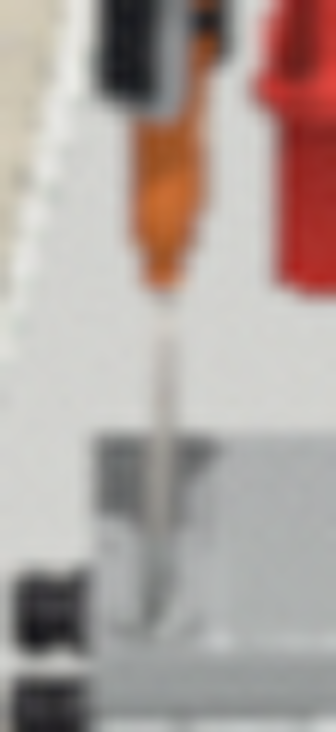

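>>> send_rows --pt "-0.0012 0 0 0 0 0" --pt "-0.0013 0 0 0 0 0" --pt "0 0 0.001 0 0 0" --pt "0 0 0.001 0 0 0" --pt "0 0 0 0 0 0"

```text
time: 11.8
tool_pos: [0.5009, -0.1536, 0.21]
tool_rot: [-0.001, 0.168, 0.986, 0.0]
contact_force: [-0.4, -0.6, 8.5]
gripper_width: 0.279
```

```bash
python3 -c "
from h import *
show()"
```

```text
t 11.8 p [ 0.5009 -0.1536  0.21  ] yaw 1.233 z [-2.5e-03  9.0e-04 -1.0e+00] F [-0.45 -0.6   8.49] M [-0.057 -0.189  0.002] w 0.2785 q6 -1.672
```

>>> send_rows --pt "0 0 0.001 0 0 0" --pt "0 0 0.001 0 0 0" --pt "0 0 0 0 0 0" --pt "0 0 0 0 0 0"

```text
time: 12.3
tool_pos: [0.501, -0.1536, 0.2086]
tool_rot: [-0.001, 0.168, 0.986, 0.0]
contact_force: [0.6, 0.2, 10.2]
gripper_width: 0.278
```

```bash
python3 -c "
from h import *
show()"
```

```text
t 12.3 p [ 0.501  -0.1536  0.2086] yaw 1.233 z [-2.1e-03  7.0e-04 -1.0e+00] F [ 0.57  0.17 10.21] M [-0.01   0.006  0.041] w 0.2776 q6 -1.672
```

>>> send_rows --pt "0 0 0.001 0 0 0" --pt "0 0 0.001 0 0 0" --pt "0 0 0 0 0 0" --pt "0 0 0 0 0 0"

```text
time: 12.8
tool_pos: [0.5012, -0.1537, 0.2072]
tool_rot: [-0.001, 0.168, 0.986, 0.0]
contact_force: [-0.2, 1.2, 11.6]
gripper_width: 0.278
```

```bash
python3 -c "
from h import *
show();import time
for i in range(3):
  f=manip.grab_frame('side');show()"
```

```text
t 12.8 p [ 0.5012 -0.1537  0.2072] yaw 1.2331 z [-1.8e-03  5.0e-04 -1.0e+00] F [-0.22  1.16 11.6 ] M [0.125 0.107 0.002] w 0.278 q6 -1.672
t 12.85 p [ 0.5012 -0.1537  0.2072] yaw 1.233 z [-1.7e-03  5.0e-04 -1.0e+00] F [ 0.09 -0.27 11.99] M [0.095 0.137 0.042] w 0.282 q6 -1.672
t 12.9 p [ 0.5011 -0.1537  0.2072] yaw 1.233 z [-1.8e-03  5.0e-04 -1.0e+00] F [-0.33  0.27 11.44] M [0.098 0.139 0.006] w 0.28 q6 -1.672
t 12.95 p [ 0.5012 -0.1537  0.2072] yaw 1.233 z [-1.8e-03  5.0e-04 -1.0e+00] F [-1.07  0.68 11.53] M [ 0.104  0.136 -0.069] w 0.2776 q6 -1.672
```

>>> send_rows --pt "0 0 0.0006 0 0 0" --pt "0 0 0.0006 0 0 0" --pt "0 0 0 0 0 0" --pt "0 0 0 0 0 0"

```text
time: 13.45
tool_pos: [0.5012, -0.1537, 0.2064]
tool_rot: [-0.001, 0.168, 0.986, 0.0]
contact_force: [-0.2, 0.5, 12.8]
gripper_width: 0.28
```

```bash
python3 -c "
from h import *
show();import time
for i in range(3):
  f=manip.grab_frame('side');show()"
```

```text
t 13.45 p [ 0.5012 -0.1537  0.2064] yaw 1.233 z [-1.5e-03  5.0e-04 -1.0e+00] F [-0.19  0.5  12.76] M [ 0.164  0.229 -0.057] w 0.2804 q6 -1.672
t 13.5 p [ 0.5012 -0.1537  0.2064] yaw 1.233 z [-1.5e-03  4.0e-04 -1.0e+00] F [-0.84  0.4  13.33] M [ 0.12   0.25  -0.054] w 0.2818 q6 -1.672
t 13.55 p [ 0.5012 -0.1537  0.2064] yaw 1.2331 z [-1.5e-03  4.0e-04 -1.0e+00] F [-0.03  1.16 12.12] M [0.16  0.236 0.016] w 0.2823 q6 -1.672
t 13.6 p [ 0.5012 -0.1537  0.2064] yaw 1.2331 z [-1.5e-03  4.0e-04 -1.0e+00] F [-1.43  0.96 12.44] M [0.157 0.212 0.033] w 0.2817 q6 -1.672
```

>>> send_rows --pt "0 0 0 0 0 4" --pt "0 0 0 0 0 4" --pt "0 0 0 0 0 4" --pt "0 0 0 0 0 0"

```text
time: 14.1
tool_pos: [0.5014, -0.1538, 0.2065]
tool_rot: [-0.001, 0.27, 0.963, -0.0]
contact_force: [0.4, 0.6, 12.5]
gripper_width: 0.28
```

```bash
cat >> h.py <<'E'
def rep():
    s,R=state();F=np.zeros(3);M=np.zeros(3);e=0
    for i in range(4):
        manip.grab_frame('side');s,R=state();F+=s["contact_force"]/4;M+=s["ft_torque"]/4;e+=s["joint_efforts"][5]/4
    print("t",round(s["time"],2),"p",s["tool_pos"].round(4),"yaw",round(jawyaw(R),4),"turn",round(1.233-jawyaw(R),3),"F",F.round(2),"Ftool",(R.T@F).round(2),"Mtool",(R.T@M).round(3),"tau6",round(e,4),"z",R[:2,2].round(4),"w",round(s["gripper_width"],3))
E
python3 -c "
from h import *
rep()"
```

```text
t 14.3 p [ 0.5014 -0.1538  0.2065] yaw 1.0236 turn 0.209 F [-0.11 -0.19 12.73] Ftool [ 1.000e-02 -2.300e-01 -1.273e+01] Mtool [ 0.021  0.142 -0.018] tau6 0.0332 z [-0.0011  0.0001] w 0.279
```

>>> send_rows --pt "0 0 0 0 0 4" --pt "0 0 0 0 0 4" --pt "0 0 0 0 0 0"

```text
time: 14.68
tool_pos: [0.5013, -0.1538, 0.2064]
tool_rot: [-0.001, 0.337, 0.942, -0.0]
contact_force: [-1.1, 0.3, 13.0]
gripper_width: 0.282
```

```bash
python3 -c "
from h import *
rep()"
```

```text
t 14.88 p [ 0.5013 -0.1538  0.2064] yaw 0.884 turn 0.349 F [-0.48  0.47 12.87] Ftool [  0.68   0.05 -12.87] Mtool [ 0.057  0.238 -0.037] tau6 0.0335 z [-0.0013  0.0002] w 0.285
```

>>> send_rows --pt "0.0003 0 0 0 0 4" --pt "0 0 0 0 0 4" --pt "0 0 0 0 0 0"

```text
time: 15.25
tool_pos: [0.5011, -0.1536, 0.2064]
tool_rot: [-0.001, 0.402, 0.916, -0.0]
contact_force: [-0.5, 0.1, 13.4]
gripper_width: 0.28
```

```bash
python3 -c "
from h import *
rep()"
```

```text
t 15.45 p [ 0.5011 -0.1536  0.2065] yaw 0.7444 turn 0.489 F [-0.25 -0.13 12.52] Ftool [  0.08  -0.28 -12.52] Mtool [ 0.082  0.18  -0.05 ] tau6 0.0333 z [-0.0011  0.    ] w 0.277
```

>>> send_rows --pt "0 0 0 0 0 4" --pt "0 0 0 0 0 0"

```text
time: 15.7
tool_pos: [0.5011, -0.1537, 0.2064]
tool_rot: [-0.001, 0.433, 0.901, -0.0]
contact_force: [-0.4, -0.7, 12.7]
gripper_width: 0.278
```

```bash
python3 -c "
from h import *
rep()"
```

```text
t 15.9 p [ 0.5011 -0.1536  0.2064] yaw 0.6746 turn 0.558 F [-1.100e-01  1.000e-02  1.277e+01] Ftool [  0.08  -0.09 -12.77] Mtool [ 0.127  0.196 -0.019] tau6 0.0334 z [-0.0012  0.0001] w 0.278
```

>>> send_rows --pt "0 0 0 0 0 4" --pt "0 0 0 0 0 0"

```text
time: 16.15
tool_pos: [0.5011, -0.1536, 0.2064]
tool_rot: [-0.001, 0.465, 0.886, -0.0]
contact_force: [-0.1, 0.1, 12.7]
gripper_width: 0.279
```

```bash
sed -i 's/range(4)/range(1)/; s#/4;M#;M#; s#"\]/4;e#"];e#; s#\[5\]/4#[5]#' h.py; grep -n "F+=" h.py; python3 -c "
from h import *
rep()"
```

```text
38:        manip.grab_frame('side');s,R=state();F+=s["contact_force"];M+=s["ft_torque"];e+=s["joint_efforts"][5]
t 16.2 p [ 0.5011 -0.1536  0.2064] yaw 0.6047 turn 0.628 F [-0.59  0.66 12.21] Ftool [  0.89  -0.13 -12.21] Mtool [ 0.114  0.199 -0.064] tau6 0.0469 z [-0.0013  0.0002] w 0.278
```

>>> send_rows --pt "0 0 0 0 0 4" --pt "0 0 0 0 0 0"

```text
time: 16.45
tool_pos: [0.501, -0.1536, 0.2064]
tool_rot: [-0.001, 0.495, 0.869, -0.0]
contact_force: [-0.7, 0.2, 12.5]
gripper_width: 0.28
```

```bash
python3 -c "
from h import *
rep()"
```

```text
t 16.5 p [ 0.501  -0.1536  0.2064] yaw 0.5349 turn 0.698 F [ 0.52  0.37 12.55] Ftool [  0.07   0.62 -12.55] Mtool [ 0.172  0.239 -0.071] tau6 0.047 z [-0.0015  0.0003] w 0.28
```

>>> send_rows --pt "0 0 0 0 0 4" --pt "0 0 0 0 0 0"

```text
time: 16.75
tool_pos: [0.501, -0.1536, 0.2064]
tool_rot: [-0.001, 0.525, 0.851, -0.0]
contact_force: [-0.4, 1.4, 12.2]
gripper_width: 0.284
```

```bash
python3 -c "
from h import *
rep()"
```

```text
t 16.8 p [ 0.501  -0.1535  0.2064] yaw 0.4651 turn 0.768 F [-0.7   0.3  12.31] Ftool [  0.6   -0.51 -12.31] Mtool [0.139 0.207 0.001] tau6 0.0471 z [-0.0015  0.0003] w 0.283
```

>>> send_rows --pt "0 0 0 0 0 4" --pt "0 0 0 0 0 0"

```text
time: 17.05
tool_pos: [0.501, -0.1535, 0.2064]
tool_rot: [-0.001, 0.555, 0.832, -0.0]
contact_force: [-0.2, 0.2, 12.2]
gripper_width: 0.279
```

```bash
python3 -c "
from h import *
rep()"
```

```text
t 17.1 p [ 0.501  -0.1535  0.2064] yaw 0.3953 turn 0.838 F [-0.55  0.6  12.59] Ftool [  0.78  -0.29 -12.58] Mtool [ 0.171  0.249 -0.059] tau6 0.0471 z [-0.0016  0.0004] w 0.274
```

>>> send_rows --pt "0 0 0 0 0 4" --pt "0 0 0 0 0 0"

```text
time: 17.35
tool_pos: [0.501, -0.1535, 0.2064]
tool_rot: [-0.001, 0.583, 0.812, -0.0]
contact_force: [0.1, 0.7, 12.6]
gripper_width: 0.278
```

```bash
python3 -c "
from h import *
rep()"
```

```text
t 17.4 p [ 0.501  -0.1535  0.2064] yaw 0.3255 turn 0.908 F [-1.17  1.58 12.96] Ftool [  1.89  -0.62 -12.96] Mtool [ 0.19   0.291 -0.041] tau6 0.0472 z [-0.0016  0.0005] w 0.284
```

>>> send_rows --pt "0 0 0 0 0 4" --pt "0 0 0 0 0 0"

```text
time: 17.65
tool_pos: [0.501, -0.1534, 0.2064]
tool_rot: [-0.001, 0.611, 0.791, -0.0]
contact_force: [-1.4, 1.4, 13.7]
gripper_width: 0.28
```

```bash
python3 -c "
from h import *
rep()"
```

```text
t 17.7 p [ 0.501  -0.1534  0.2064] yaw 0.2557 turn 0.977 F [-0.8  1.1 12.7] Ftool [  1.28  -0.52 -12.7 ] Mtool [ 0.233  0.332 -0.006] tau6 0.0555 z [-0.0016  0.0006] w 0.278
```

>>> send_rows --pt "0 0 0 0 0 2" --pt "0 0 0 0 0 0"

```text
time: 17.95
tool_pos: [0.501, -0.1534, 0.2064]
tool_rot: [-0.001, 0.625, 0.781, -0.0]
contact_force: [-0.6, 0.3, 12.9]
gripper_width: 0.273
```

```bash
python3 -c "
from h import *
rep();rep()"
```

```text
t 18.0 p [ 0.501  -0.1534  0.2064] yaw 0.2209 turn 1.012 F [-0.94  0.57 13.04] Ftool [  0.78  -0.81 -13.04] Mtool [ 0.22   0.291 -0.048] tau6 0.0571 z [-0.0016  0.0007] w 0.278
t 18.05 p [ 0.501  -0.1534  0.2064] yaw 0.2209 turn 1.012 F [-0.88  0.09 12.15] Ftool [  0.3   -0.86 -12.15] Mtool [ 0.16   0.251 -0.071] tau6 0.0491 z [-0.0016  0.0007] w 0.279
```

```bash
python3 -c "
from h import *
rep();rep();rep()"
```

```text
t 18.1 p [ 0.501  -0.1534  0.2064] yaw 0.2209 turn 1.012 F [ 0.26  1.22 13.28] Ftool [  1.14   0.5  -13.28] Mtool [ 0.211  0.234 -0.008] tau6 0.0478 z [-0.0016  0.0007] w 0.277
t 18.15 p [ 0.501  -0.1534  0.2064] yaw 0.2209 turn 1.012 F [-0.4   0.16 13.14] Ftool [  0.26  -0.37 -13.14] Mtool [ 0.199  0.333 -0.037] tau6 0.0476 z [-0.0016  0.0007] w 0.28
t 18.2 p [ 0.501  -0.1534  0.2064] yaw 0.2209 turn 1.012 F [-0.64  1.11 13.48] Ftool [  1.24  -0.4  -13.48] Mtool [ 0.185  0.279 -0.015] tau6 0.0475 z [-0.0016  0.0007] w 0.28
```

>>> send_rows --pt "0 0 0 0 0 2" --pt "0 0 0 0 0 0" --pt "0 0 0 0 0 0"

```text
time: 18.58
tool_pos: [0.501, -0.1534, 0.2064]
tool_rot: [-0.001, 0.638, 0.77, -0.0]
contact_force: [-0.7, 1.2, 12.4]
gripper_width: 0.278
```

```bash
python3 -c "
from h import *
rep();rep()"
```

```text
t 18.62 p [ 0.501  -0.1534  0.2064] yaw 0.186 turn 1.047 F [-0.98  0.62 12.51] Ftool [  0.8   -0.86 -12.51] Mtool [ 0.26   0.275 -0.047] tau6 0.0603 z [-0.0016  0.0007] w 0.276
t 18.68 p [ 0.501  -0.1534  0.2064] yaw 0.186 turn 1.047 F [-1.18  0.75 13.09] Ftool [  0.97  -1.04 -13.09] Mtool [ 0.202  0.29  -0.082] tau6 0.0602 z [-0.0016  0.0007] w 0.278
```

>>> send_rows --pt "0 0 0 0 0 2" --pt "0 0 0 0 0 0" --pt "0 0 0 0 0 0"

```text
time: 19.05
tool_pos: [0.501, -0.1534, 0.2064]
tool_rot: [-0.001, 0.652, 0.758, -0.0]
contact_force: [-0.7, 0.9, 12.3]
gripper_width: 0.28
```

```bash
python3 -c "
from h import *
rep();rep()"
```

```text
t 19.1 p [ 0.501  -0.1533  0.2064] yaw 0.1512 turn 1.082 F [-1.48  0.79 13.34] Ftool [  1.01  -1.36 -13.33] Mtool [ 0.247  0.316 -0.102] tau6 0.0724 z [-0.0016  0.0008] w 0.281
t 19.15 p [ 0.501  -0.1534  0.2063] yaw 0.1512 turn 1.082 F [-0.69  0.07 12.51] Ftool [  0.18  -0.69 -12.51] Mtool [ 0.153  0.341 -0.071] tau6 0.0723 z [-0.0016  0.0008] w 0.279
```

>>> send_rows --pt "0 0 -0.001 0 0 0" --pt "0 0 -0.001 0 0 0" --pt "0 0 -0.001 0 0 0" --pt "0 0 0 0 0 0"

```text
time: 19.65
tool_pos: [0.5009, -0.1533, 0.2085]
tool_rot: [-0.001, 0.652, 0.758, -0.0]
contact_force: [-0.3, 0.2, 9.9]
gripper_width: 0.28
```

```bash
python3 -c "
from h import *
rep()"
```

```text
t 19.7 p [ 0.5009 -0.1533  0.2084] yaw 0.1511 turn 1.082 F [0.39 0.66 9.18] Ftool [ 0.61  0.47 -9.18] Mtool [-0.1    0.18  -0.014] tau6 0.068 z [-0.0019  0.0011] w 0.283
```

>>> send_rows --pt "0 0 -0.001 0 0 0" --pt "0 0 -0.001 0 0 0" --pt "0 0 0 0 0 0"

```text
time: 20.08
tool_pos: [0.5007, -0.1532, 0.2098]
tool_rot: [-0.001, 0.652, 0.758, -0.0]
contact_force: [1.1, -0.2, 7.2]
gripper_width: 0.275
```

```bash
python3 -c "
from h import *
rep()"
```

```text
t 20.12 p [ 0.5007 -0.1532  0.2098] yaw 0.1511 turn 1.082 F [ 0.2  -0.26  8.05] Ftool [-0.27  0.14 -8.05] Mtool [-0.249 -0.011 -0.058] tau6 0.0622 z [-0.0023  0.0013] w 0.277
```

>>> send_rows --pt "0 0 -0.001 0 0 0" --pt "0 0 0 0 0 0" --pt "0 0 0 0 0 0"

```text
time: 20.5
tool_pos: [0.5007, -0.1533, 0.21]
tool_rot: [-0.001, 0.652, 0.758, -0.0]
contact_force: [0.2, -0.2, 4.4]
gripper_width: 0.279
```

```bash
python3 -c "
from h import *
rep();rep()"
```

```text
t 20.55 p [ 0.5008 -0.1533  0.21  ] yaw 0.1509 turn 1.082 F [ 0.17 -0.35  3.88] Ftool [-0.36  0.11 -3.88] Mtool [-0.083  0.113 -0.064] tau6 0.0569 z [-0.0022  0.0011] w 0.278
t 20.6 p [ 0.5008 -0.1533  0.21  ] yaw 0.1509 turn 1.082 F [-0.18  0.55  4.09] Ftool [ 0.58 -0.11 -4.08] Mtool [-0.128  0.187 -0.051] tau6 0.0569 z [-0.0021  0.001 ] w 0.28
```

>>> send_rows --pt "0 0 -0.001 0 0 0" --pt "0 0 0 0 0 0" --pt "0 0 0 0 0 0"

```text
time: 20.98
tool_pos: [0.5007, -0.1534, 0.2104]
tool_rot: [-0.001, 0.652, 0.758, -0.0]
contact_force: [0.8, 1.2, -1.4]
gripper_width: 0.281
```

```bash
python3 -c "
from h import *
rep();rep()"
```

```text
t 21.02 p [ 0.5008 -0.1534  0.2105] yaw 0.1508 turn 1.082 F [ 0.26 -0.43 -1.78] Ftool [-0.46  0.2   1.78] Mtool [-0.106  0.219 -0.058] tau6 0.049 z [-0.0022  0.001 ] w 0.275
t 21.07 p [ 0.5008 -0.1534  0.2105] yaw 0.1508 turn 1.082 F [ 0.13  0.22 -2.92] Ftool [0.2  0.16 2.92] Mtool [-0.021  0.152 -0.046] tau6 0.0481 z [-0.0022  0.001 ] w 0.278
```

>>> send_rows --pt "0 0 0 0 0 -3" --pt "0 0 -0.001 0 0 -3" --pt "0 0 -0.002 0 0 0" --pt "0 0 -0.004 0 0 0" --pt "0 0 -0.01 0 0 0" --pt "0 0 -0.02 0 0 0" --pt "0 0 -0.02 0 0 0" --pt "0 0 0 0 0 0"

```text
time: 22.08
tool_pos: [0.5028, -0.1543, 0.2723]
tool_rot: [0.003, 0.611, 0.791, 0.001]
contact_force: [0.5, -0.3, -0.1]
gripper_width: 0.281
```

```bash
python3 -c "
from h import *
rep();rep()
f=manip.grab_frame('side')
cv2.imwrite('pics/s11.png',cv2.resize(f[150:210,295:345],None,fx=12,fy=12,interpolation=cv2.INTER_CUBIC))
s,R=state()
for d in(.05,.1,.149):print(d,(proj('side',s['tool_pos']+R[:,2]*d)-[295,150]+.5)*12-.5)"
```

```text
t 22.12 p [ 0.5021 -0.154   0.2705] yaw 0.2555 turn 0.978 F [-0.41  0.44 -0.97] Ftool [ 0.53 -0.29  0.96] Mtool [ 0.032  0.02  -0.001] tau6 0.0004 z [ 0.0028 -0.0014] w 0.278
t 22.18 p [ 0.5016 -0.1538  0.2691] yaw 0.2555 turn 0.978 F [ 0.11  0.15 -0.99] Ftool [0.12 0.15 0.99] Mtool [-0.017  0.014  0.053] tau6 0.0004 z [ 0.0008 -0.0004] w 0.283
0.05 [263.43270511   1.12658955]
0.1 [262.11701662 190.79615745]
0.149 [260.88992667 367.69336541]
```

View pics/s11.png

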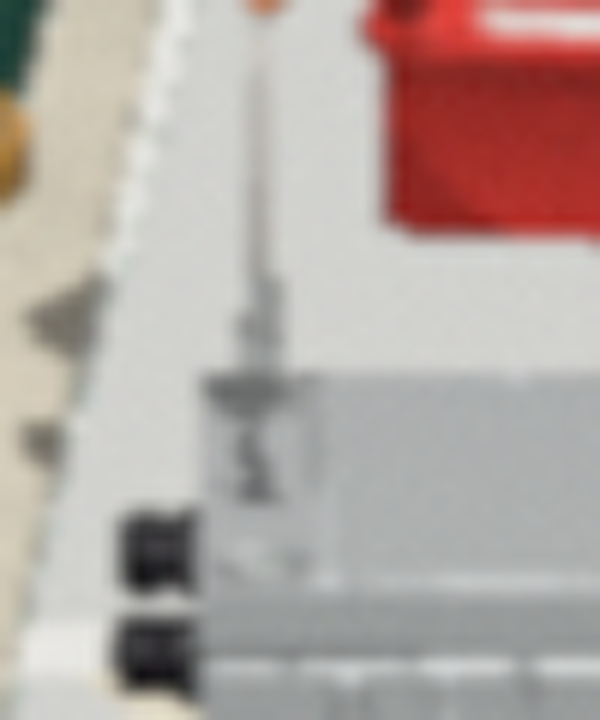

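```bash
python3 -c "
from h import *
plan([.4833,.1862,.300],.186,8)"
```

```text
[[0.0417, 0.0086, -0.004, -0.0, -0.0, 0.5], [0.0417, 0.0082, -0.0039, -0.0, -0.0, 0.5], [0.0418, 0.0078, -0.004, -0.0, -0.0, 0.5], [0.0419, 0.0075, -0.0039, -0.0, -0.0, 0.5], [0.0419, 0.0071, -0.004, -0.0, -0.0, 0.5], [0.042, 0.0067, -0.004, -0.0, -0.0, 0.5], [0.0421, 0.0064, -0.0039, -0.0, -0.0, 0.5], [0.0421, 0.006, -0.004, -0.0, -0.0, 0.5]] end err mm [0.01 0.03 0.02]
```

>>> send_rows --pt "0.03 0.0085 -0.008 0 0 0.5" --pt "0.042 0.008 -0.008 0 0 0.5" --pt "0.046 0.008 -0.006 0 0 0.5" --pt "0.046 0.0075 -0.004 0 0 0.5" --pt "0.046 0.007 -0.004 0 0 0.5" --pt "0.046 0.007 -0.002 0 0 0.5" --pt "0.046 0.006 0 0 0 0.5" --pt "0.033 0.006 0 0 0 0.5"

```text
time: 23.22
tool_pos: [0.4825, 0.1877, 0.2994]
tool_rot: [-0.001, 0.638, 0.77, -0.001]
contact_force: [0.1, 0.3, -1.1]
gripper_width: 0.283
```

>>> send_rows --pt "0 0 0 0 0 0" --pt "0 0 0 0 0 0" --pt "0 0 0 0 0 0"

```text
time: 23.6
tool_pos: [0.4835, 0.1849, 0.3003]
tool_rot: [-0.0, 0.639, 0.769, -0.0]
contact_force: [-1.1, -0.3, -0.7]
gripper_width: 0.282
```

```bash
python3 -c "
from h import *
show();plan([.4833,.1862,.300],.186,1)
crop('side',(316,210),(45,60),6,'pics/s12.png')
f=manip.grab_frame('side')
cv2.imwrite('pics/s12b.png',cv2.resize(f[186:206,304:332],None,fx=26,fy=26,interpolation=cv2.INTER_CUBIC))
g=manip.grab_frame('top')
cv2.imwrite('pics/t12.png',cv2.resize(g[185:265,355:425],None,fx=7,fy=7,interpolation=cv2.INTER_CUBIC))
s,R=state()
for d in(.05,.149):print(d,(proj('side',s['tool_pos']+R[:,2]*d)-[271,150]+.5)*6-.5)"
```

```text
t 23.6 p [0.4835 0.1849 0.3003] yaw 0.1843 z [-4.e-04 -4.e-04 -1.e+00] F [-1.15 -0.27 -0.7 ] M [0.027 0.006 0.016] w 0.2824 q6 0.037
[[0.0013, 0.0001, 0.0003, -0.0, 0.0, -0.1]] end err mm [ 0.02  0.02 -0.02]
pics/s12.png x0,y0 271 150 k 6
0.05 [256.87303607 330.14429356]
0.149 [256.19259711 562.35407798]
```

View pics/s12.png

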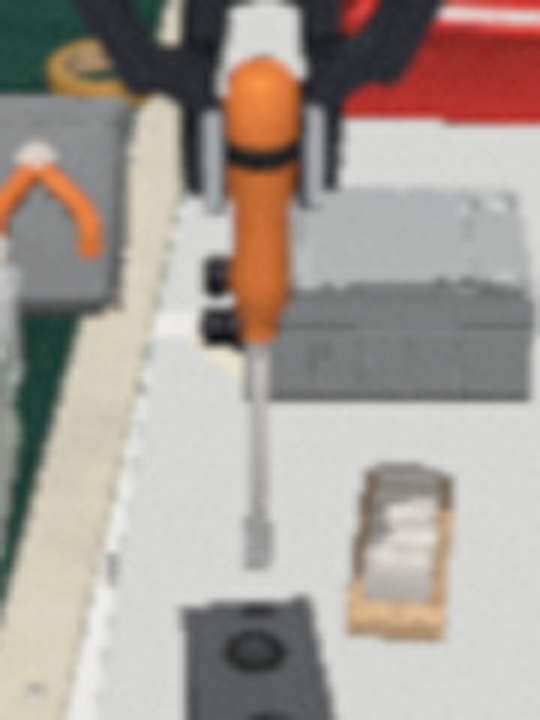

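View pics/s12b.png

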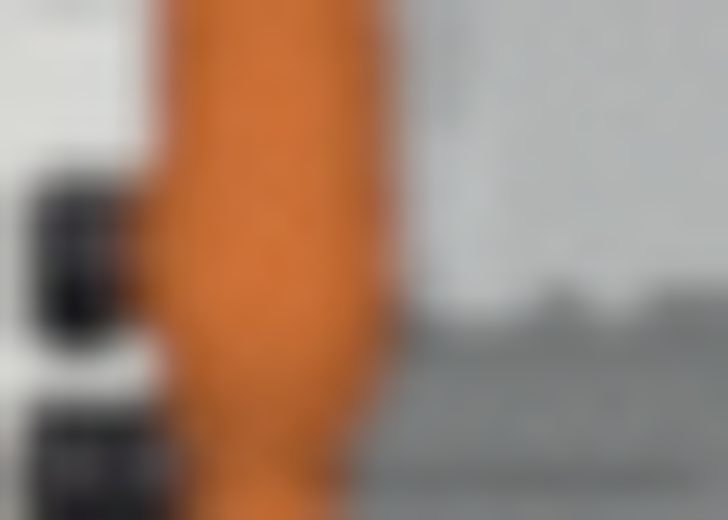

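View pics/t12.png

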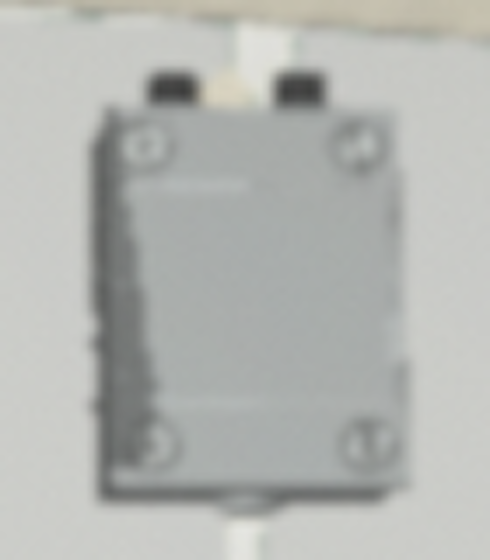

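>>> send_rows --pt "0.0006 0 0.005 0 0 0" --pt "0 0 0.01 0 0 0" --pt "0 0 0.01 0 0 0" --pt "0 0 0.007 0 0 0" --pt "0 0 0 0 0 0" --pt "0 0 0 0 0 0"

```text
time: 24.5
tool_pos: [0.4834, 0.1866, 0.2688]
tool_rot: [0.0, 0.638, 0.77, 0.0]
contact_force: [0.7, 0.0, -1.5]
gripper_width: 0.281
```

```bash
python3 -c "
from h import *
show()
f=manip.grab_frame('side')
cv2.imwrite('pics/s13.png',cv2.resize(f[225:280,290:345],None,fx=12,fy=12,interpolation=cv2.INTER_CUBIC))
s,R=state()
for p in (s['tool_pos']+R[:,2]*.1495,[.4842,.1859,.112],[.4755,.23,.112]):print((proj('side',p)-[290,225]+.5)*12-.5)"
```

```text
t 24.5 p [0.4834 0.1866 0.2688] yaw 0.1858 z [ 4.e-04  1.e-04 -1.e+00] F [ 0.73  0.02 -1.48] M [-0.057 -0.003  0.002] w 0.2811 q6 0.039
[283.38696324 367.55829764]
[280.4998436  396.55564216]
[310.01551903 565.67544931]
```

View pics/s13.png

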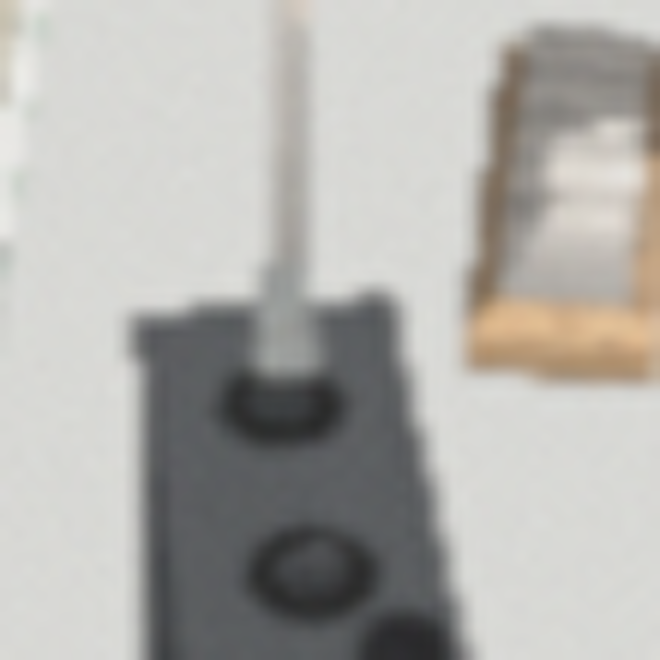

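>>> send_rows --pt "0 0.0007 0.003 0 0 0" --pt "0 0 0.004 0 0 0" --pt "0 0 0.004 0 0 0" --pt "0 0 0.004 0 0 0" --pt "0 0 0 0 0 0"

```text
time: 25.18
tool_pos: [0.4837, 0.1866, 0.253]
tool_rot: [-0.0, 0.638, 0.77, -0.0]
contact_force: [-0.6, 0.2, -0.7]
gripper_width: 0.28
```

```bash
python3 -c "
from h import *
rep()"
```

```text
t 25.23 p [0.4838 0.1866 0.2533] yaw 0.1857 turn 1.047 F [ 0.46 -0.08 -0.96] Ftool [-0.16  0.44  0.96] Mtool [-0.021 -0.012  0.009] tau6 0.0 z [-0.0005 -0.0002] w 0.278
```

>>> send_rows --pt "0 0 0.005 0 0 0" --pt "0 0 0.01 0 0 0" --pt "0 0 0.015 0 0 0" --pt "0 0 0.015 0 0 0" --pt "0 0 0.015 0 0 0" --pt "0 0 0.015 0 0 0" --pt "0 0 0.006 0 0 0" --pt "0 0 0 0 0 0"

```text
time: 26.22
tool_pos: [0.4837, 0.1866, 0.172]
tool_rot: [-0.0, 0.638, 0.77, -0.0]
contact_force: [0.2, 0.1, -0.6]
gripper_width: 0.282
```

```bash
python3 -c "
from h import *
rep()"
```

```text
t 26.27 p [0.4841 0.1867 0.1728] yaw 0.1857 turn 1.047 F [ 0.38 -0.46 -0.83] Ftool [-0.53  0.29  0.83] Mtool [-0.01  -0.043 -0.049] tau6 -0.0 z [0.0003 0.0001] w 0.281
```

>>> send_rows --pt "0 0 0.002 0 0 0" --pt "0 0 0.002 0 0 0" --pt "0 0 0 0 0 0"

```text
time: 26.65
tool_pos: [0.4839, 0.1866, 0.1686]
tool_rot: [0.0, 0.638, 0.77, -0.0]
contact_force: [0.1, 0.6, -0.4]
gripper_width: 0.276
```

```bash
python3 -c "
from h import *
rep()"
```

```text
t 26.7 p [0.484  0.1866 0.1687] yaw 0.1857 turn 1.047 F [-0.72 -0.53  0.05] Ftool [-0.39 -0.81 -0.05] Mtool [ 0.039 -0.017  0.015] tau6 0.0 z [ 0. -0.] w 0.281
```

>>> send_rows --pt "0 0 0.002 0 0 0" --pt "0 0 0.002 0 0 0" --pt "0 0 0.001 0 0 0" --pt "0 0 0 0 0 0"

```text
time: 27.2
tool_pos: [0.4839, 0.1866, 0.1634]
tool_rot: [-0.0, 0.638, 0.77, -0.0]
contact_force: [-0.3, -0.0, -0.8]
gripper_width: 0.281
```

>>> send_rows --pt "0 0 0.001 0 0 0" --pt "0 0 0 0 0 0"

```text
time: 27.45
tool_pos: [0.4839, 0.1866, 0.1625]
tool_rot: [-0.0, 0.638, 0.77, -0.0]
contact_force: [-0.0, -0.3, -0.7]
gripper_width: 0.279
```

>>> send_rows --pt "0 0 0.001 0 0 0" --pt "0 0 0 0 0 0"

```text
time: 27.7
tool_pos: [0.4841, 0.1867, 0.1619]
tool_rot: [0.0, 0.638, 0.77, 0.0]
contact_force: [0.2, -0.4, 1.3]
gripper_width: 0.283
```

>>> send_rows --pt "0 0 0 0 0 0" --pt "0 0 0 0 0 0" --pt "0 0 0 0 0 0" --pt "0 0 0 0 0 0" --pt "0 0 0 0 0 0" --pt "0 0 0 0 0 0" --pt "0 0 0 0 0 0" --pt "0 0 0 0 0 0" --grip 1

```text
time: 28.7
tool_pos: [0.484, 0.1866, 0.1616]
tool_rot: [0.0, 0.638, 0.77, -0.0]
contact_force: [0.1, 0.0, 1.8]
gripper_width: 1.001
```

```bash
python3 -c "
from h import *
show();crop('side',(316,230),(50,50),7,'pics/s14.png')"
```

```text
t 28.7 p [0.484  0.1866 0.1616] yaw 0.1857 z [-0. -0. -1.] F [0.06 0.03 1.76] M [-0.033 -0.015 -0.017] w 1.0007 q6 0.039
pics/s14.png x0,y0 266 180 k 7
```

View pics/s14.png

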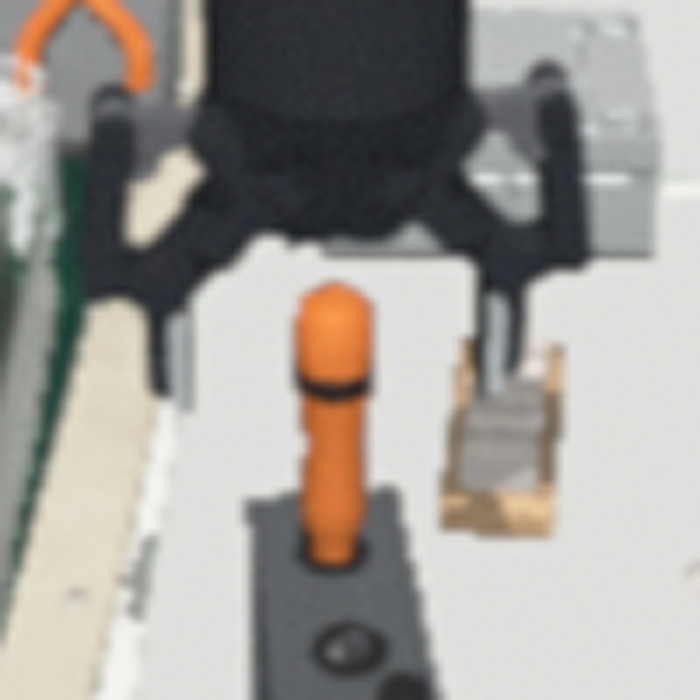

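>>> send_rows --pt "0 0 -0.005 0 0 0" --pt "0 0 -0.015 0 0 0" --pt "0 0 -0.025 0 0 0" --pt "0 0 -0.025 0 0 0" --pt "0 0 -0.025 0 0 0" --pt "0.03 0 -0.02 0 0 0" --pt "0.05 0 0 0 0 0" --pt "0.05 0 0 0 0 0"

```text
time: 29.75
tool_pos: [0.4602, 0.3158, 0.2789]
tool_rot: [0.001, 0.639, 0.769, 0.001]
contact_force: [0.4, 0.4, -0.4]
gripper_width: 0.995
```

>>> send_rows --pt "0.05 0 0 0 0 0" --pt "0.05 0 0 0 0 0" --pt "0.05 0 0 0 0 0" --pt "0.04 0 0 0 0 0" --pt "0 0 0 0 0 0" --pt "0 0 0 0 0 0"

```text
time: 30.5
tool_pos: [0.4251, 0.5008, 0.2773]
tool_rot: [0.0, 0.638, 0.77, 0.0]
contact_force: [0.4, -0.0, -0.6]
gripper_width: 1.004
```

```bash
python3 -c "
from h import *
show()
f=manip.grab_frame('side');g=manip.grab_frame('top')
a=cv2.imread('pics/side0.png');b=cv2.imread('pics/top0.png')
z=lambda im,x0,x1,y0,y1,k:cv2.resize(im[y0:y1,x0:x1],None,fx=k,fy=k,interpolation=cv2.INTER_CUBIC)
cv2.imwrite('pics/cmp1.png',np.vstack([np.hstack([z(a,302,332,186,204,13),z(f,302,332,186,204,13)]),np.hstack([z(b,362,392,192,220,13),z(g,362,392,192,220,13)])])[:600])
cv2.imwrite('pics/s15.png',f);cv2.imwrite('pics/t15.png',g)"
```

```text
t 30.5 p [0.4251 0.5008 0.2773] yaw 0.1857 z [ 7.e-04  0.e+00 -1.e+00] F [ 0.39 -0.02 -0.56] M [-0.039  0.02   0.046] w 1.0043 q6 0.568
```

View pics/cmp1.png

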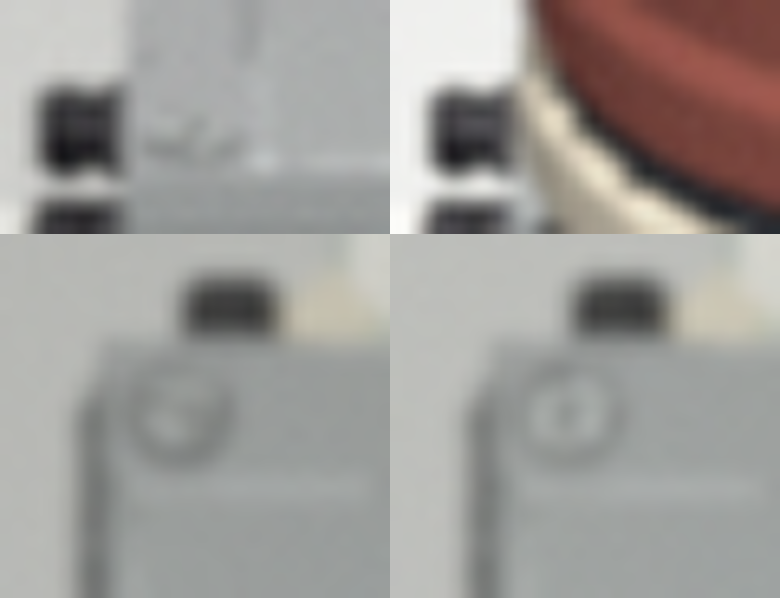

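View pics/s15.png

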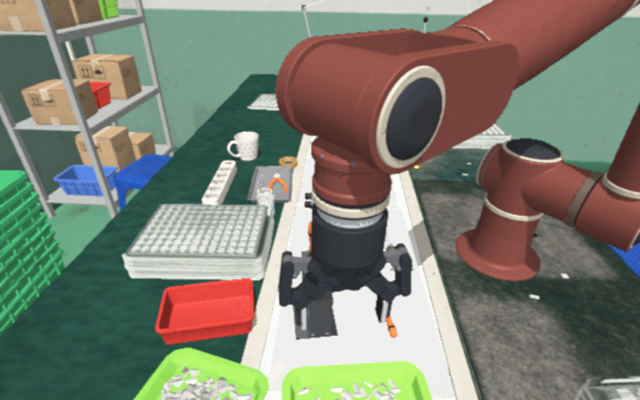

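View pics/t15.png

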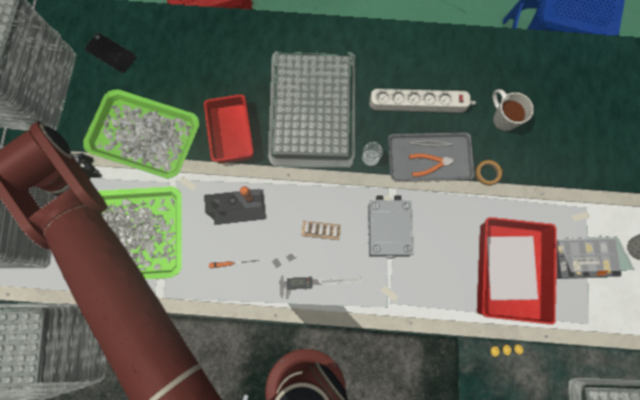

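>>> send_rows --pt "0.02 -0.04 0 0 0 0" --pt "0.02 -0.05 0 0 0 0" --pt "0.02 -0.05 0 0 0 0" --pt "0.02 -0.05 0 0 0 0" --pt "0 -0.02 0 0 0 0" --pt "0 0 0 0 0 0" --pt "0 0 0 0 0 0"

```text
time: 31.48
tool_pos: [0.2052, 0.5406, 0.2768]
tool_rot: [0.0, 0.639, 0.769, 0.0]
contact_force: [0.5, 0.7, 0.6]
gripper_width: 0.999
```

```bash
python3 -c "
from h import *
show()
f=manip.grab_frame('side')
a=cv2.imread('pics/side0.png')
z=lambda im,x0,x1,y0,y1,k:cv2.resize(im[y0:y1,x0:x1],None,fx=k,fy=k,interpolation=cv2.INTER_CUBIC)
cv2.imwrite('pics/cmp2.png',np.vstack([np.hstack([z(a,302,332,186,204,13),z(f,302,332,186,204,13)]),np.hstack([z(a,285,350,205,265,6),z(f,285,350,205,265,6)])]))"
```

```text
t 31.48 p [0.2052 0.5406 0.2768] yaw 0.184 z [ 8.e-04  2.e-04 -1.e+00] F [0.54 0.66 0.55] M [-0.018  0.03  -0.032] w 0.9993 q6 0.896
```

View pics/cmp2.png

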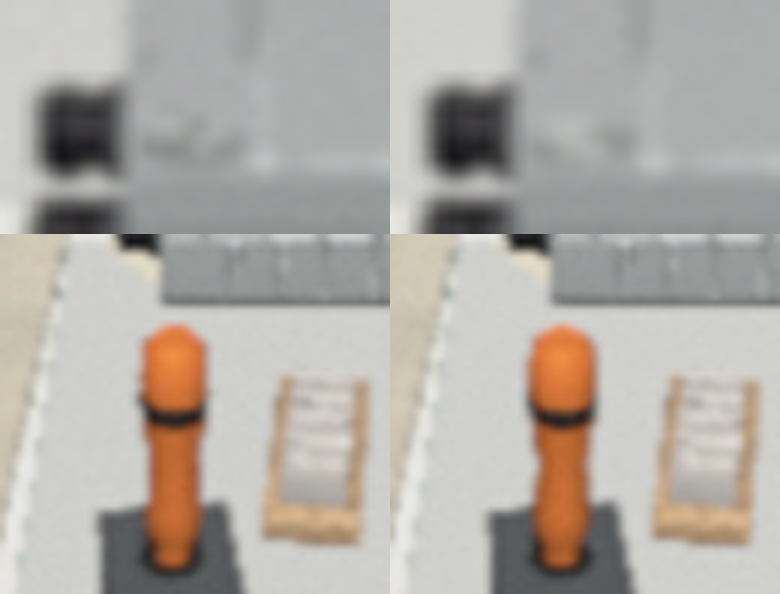

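The side comparison shows the dark rim of the raised head around (316,197) is gone. The slot lies differently, and the driver at (313,259) stands upright on its shoulder as before. The gauge set has not moved.

```bash
python3 -c "
from plant import manip
print(manip.job_done())"
```

```text
the job is handed in; nothing more can be done
None
```

The open screw is locked flush, the larger orange screwdriver is back in its own hole, and I handed the job in at about 31.5 s of the 72 s allowed. No verdict was reported.

- **Pressing:** I pressed the screw with about 13 to 13.5 N, more than the 12.5 N the pin needs and well under the 20 N breaking limit.
- **Turning:** The wrist turned 1.08 rad clockwise. The turning torque held at about 0.033 N m. From about 0.98 rad it climbed in step with each small turn, which I took as the end stop. I stopped at 0.072 N m, below the 0.1 N m limit.
- **Locking:** On the way up the push fell from about 8 N to nothing within 0.7 mm of lift, as expected once the lock holds the head. The last pictures from both cameras show the raised rim gone and the slot turned.
- **Screwdriver and bench:** The driver touched down at the same height it was picked up from and stands upright. The gauges and the other things on the bench look unmoved.

**Weaker checks:** The pictures are too coarse to measure flushness to the millimetre, so that rests mainly on the force record. Before contact, the side camera placed the shaft 1 to 3 mm off the kinematic estimate. I settled whether the blade was in the slot by feel, with small sideways moves under about 5 N of push.

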